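# Close the bench dust port with its bayonet plug

### The arm

A 7-joint arm with a two-finger parallel gripper is mounted at the origin on the work surface. World frame = base frame: x ahead of the robot, y to its left, z up, the work surface at z = 0. Lengths are in m, angles in degrees, forces in N, time in s.
With the tool pointing down it reaches from about 0.425 to 0.875 m from the base axis. Payload 4.7 kg.
Tool frame: the origin (TCP) lies between the finger pads; the fingertips stand 25 mm ahead of it and the grasp point (between the pads) lies 6 mm ahead of it (env.tip_reach is the distance from the TCP to the fingertips, in m); z points along the fingers, y is the direction in which the jaws open and shut (so a half turn about z gives the same grasp; the last joint's range is limited). The gripper opens to 87 mm and grips with 3 to 60 N. Pads are 19 mm wide; open, the fingers measure 117 mm over their backs; the gripper's body (75 mm by 190 mm) begins 51 mm behind the grasp point.
Start: joints at [-69.895, 18.392, -4.016, 83.108, 1.295, 78.541, -3.26], TCP at [0.215, 0.613, 0.248] pointing down, gripper open.
Joint ranges: [-163.93, 163.93], [-17.29, 119.83], [-79.2, 71.16], [3.27, 140.29], [-89.18, 269.18], [5.43, 117.66], [-154.24, 154.24]. Speed limits (degrees/s): [147.25, 147.25, 180, 180, 180, 180, 180].

### API

Orientations are given as [roll, pitch, yaw] about the fixed x, y, z axes, in that order (R = Rz(yaw) Ry(pitch) Rx(roll)).
In Python, from cell import env, viewer, job gives the robot as it stands.
- The arm moves only by the tool move_arm, never from a script. Its argument "steps" is a list of rows, each a list of 7 numbers: the finger opening in cm, from 0 to 8.7, then the shift along the tool's x, y, z in cm, then the turn, a rotation vector about the tool's x, y, z in rad. In form: [[fingers, tx, ty, tz, wx, wy, wz], ...]. A call has 1 to 5 rows; each row shifts and turns the commanded pose from where the row before left it, along the tool's axes as they then stand; what a row does not reach is not made up. A row lasts 1/12 s, in which the tool goes at most 41.7 mm and 7.16 degrees, less where a joint would pass 70% of its speed; a pose out of reach is approached as far as the arm can. A call is refused whole if a number of a shift passes 4.17 or a number of a turn 0.125, either way. A call with a gripper value outside its range is refused whole. The fingers move at their own pace and stop on an object; "force" is the grip in N (left out, the last holds). Time passes only in rows, so rows that do not move let the fingers close. It gives the time, the measured TCP pose, the force and the opening at its end, in the units of the state.
- env.get_obs(): the state, without advancing time (a new reading comes with each control period).
- viewer.read_camera(name): name is "scene" or "top" or "wrist"; returns a dict with "img" (384x512x3 uint8, red, green, blue), "vfov" (degrees; the focal length in pixels is half the picture's height over the tangent of half this angle, whatever the lens; pixels are square), "cx", "cy" (the principal point, pixels), "k1" (the pictures are not rectified: a ray, as slopes to the right and down, at radius r is drawn at 1 + k1 r^2 times it, then the intrinsics apply), "extrinsics" (4x4, takes a point from world to camera coordinates); the wrist camera has in their place "mount" (4x4, takes a point from camera to tool coordinates, whose origin is the TCP and whose axes are the flange's). Camera axes: x right, y down, z forward; pixel columns grow to the right and rows downward; lengths in m; the calibration is good to about 2 mm. A picture is of the moment at which its call begins: read the wrist's pose just before it. There is no depth.
- job.sign_off(): hands the job in, once; it reports no verdict.
The state is a dict: "time_s": time; "qpos": joint angles; "joint_velocities": joint speeds; "effort": joint torques, N m; "tool_pos": TCP position; "tool_rot": TCP orientation; "force": force on the tool from outside, world axes, zero at the start; "wrist_torque": the same for the moment, N m; "grip_width": finger opening in m.
Only numpy, scipy, OpenCV 4.12 (cv2) and the standard library are available. Lean on these libraries where they do the work, as an engineer would, in place of code of your own. Each camera call takes 0.05 s, during which the arm holds its last target.

### The job

Close the open dust-extraction port on the bench with its steel bayonet plug: take the plug by its bar, enter its two lugs through the slots in the port's mouth, press it in against the sprung seal, turn it clockwise (seen from above) until it meets the stop, then let it rise into its notches and let go, leaving it locked and level. Press and turn gently, never forcing it, and leave the other things on the bench where they are.

Things in the scene. Friction and masses are not known exactly. Their poses are not given: they have to be found in the camera images.
- plug: Steel bayonet plug, 0.14 to 0.28 kg, upright on the bench. Origin: centre of its underside; z up its axis. Round body 44 mm across, 36 mm tall, foot chamfered 1.5 mm. Two opposite lugs near the foot along +x and -x (in line with the grip bar), out to 29 mm from the axis, each 12 mm wide, 2 to 9 mm above the underside. A half turn gives the same plug.
- plug_bar (a point): Middle of the plug's dark steel grip bar, on the axis 52 mm above the underside. The bar stands on the body, 44 mm long along the plug's x, 14 mm thick along y, from 36 to 69 mm above the underside.
- port: Dust port fixed to the bench: grey base plate 110 mm square, round grey housing 76 mm across and 60 mm tall, pipe stub on its +x side (to 70 mm from the axis, 56 mm high). Origin: centre of its underside, on the bench; z up. More than 50 N between plug and port counts as forcing it (a 15 N push with a 0.2 N m twist against the stop stays below).
- port_mouth (a point): Centre of the port's mouth at the rim, 60 mm above the bench. Aluminium collar, bore 47 mm, with two entry slots along the port's +x and -x, at least 15.3 mm wide, out to 31 mm from the axis. A lug resting on the rim beside a slot holds the plug's underside 58 mm above the bench. Turning anticlockwise in the slots is blocked.
- port_lock (a point): Point on the port's axis 45 mm above the bench, where the plug's underside is when locked. To turn, the underside must be at 33 to 39 mm. Notches are out of sight under the collar, 48 to 77 degrees clockwise of the slots from above, unlike from port to port, 2 mm wider than the lugs. A hard stop ends each: turned against it, the plug is under its notches.
- seal (a joint): Depression (m) of the black seal plate in the mouth: 0 at rest, its top 55 mm above the bench (5 mm below the rim); 0.022 fully down, where it is solid. Its spring pushes up with 4.4 N at first, 0.35 N more per mm, 12 N fully down.
- chuck_key: Bystander: loose steel T-shaped chuck key 90 mm long lying on the bench; origin under its middle.
- offcut: Bystander: loose pine offcut 100 x 45 x 22 mm; origin at the centre of its underside.
- bit_case: Bystander: loose black drill-bit case 70 x 130 x 30 mm; origin at the centre of its underside.
Not all that is in view belongs to the job. Several things have the shape of the plug; the one meant has the colours described above.

How it is judged (in metres and radians):
On the way, in this order (a step that is already met when the one before it is completed fails the run):
1. the plug is pressed in through the slots until its lugs are below the collar (horizontal distance between plug and port below 0.004 m and z of plug in the frame of port below 0.041 m and angle between the x axis of plug and the x axis of port, either way round below 0.3 rad), for 0.05 s.
2. still pressed in, it is turned well away from the slots (horizontal distance between plug and port below 0.004 m and z of plug in the frame of port below 0.042 m and angle between the x axis of plug and the x axis of port, either way round above 0.5 rad), for 0.05 s.
At the end, for the whole second after the job is handed in: the plug is in the port, centred within 4 mm and upright within 5 degrees, turned more than 29 degrees from the slots and risen into its notches (underside 43 to 47.5 mm above the port's origin), released and at rest (horizontal distance between plug and port below 0.004 m and z of plug in the frame of port between 0.043 and 0.0475 m and angle between the x axis of plug and the x axis of port, either way round above 0.5 rad and angle between plug's own z axis and vertical below 0.09 rad and linear speed of plug below 0.01 m/s and angular speed of plug below 0.1 rad/s); the robot touches nothing.
It fails at once if plug and port are forced (more than 50 N between them) (contact force between plug and port above 50 N).
It fails at once if a bystander (chuck key, offcut or bit case) is moved by more than 15 mm (distance of any of chuck_key, offcut, bit_case from where it was at the start of the episode above 0.015 m).
It also fails if it takes over 64 s, if anything falls off the work surface, if the arm or the gripper's body presses on something with over 40 N, if the wrist force passes 120 N, or if a joint passes its speed limit or range.

## Working session

There is one attempt and no reset: what is moved stays moved. The work goes in short steps, Python scripts to look and compute and a tool call to move; the robot and the scene stay as the last step left them, time stands still between calls to the robot, and variables do not carry over. Pictures are saved under pics/ and viewed, and the job is handed in when it is done.

Besides the shell and the picture viewer there is one more tool, called after "Emit:" as name(argument=value, ...), one argument or row to a line, values as JSON. move_arm: Moves the arm, as the interface text tells. Its arguments: {"type":"object","properties":{"steps":{"type":"array"},"force":{"type":"number"}},"required":["steps"]}

```bash
ls; mkdir -p pics; python3 - <<'E'
from cell import env, viewer, job
import cv2,numpy as np
o=env.get_obs();print(o)
for n in ["scene","top","wrist"]:
    c=viewer.read_camera(n);cv2.imwrite(f"pics/{n}0.png",c["img"][:,:,::-1]);print(n,{k:v for k,v in c.items() if k!="img"})
E
```

```text
pics
{'time_s': 0.0, 'qpos': array([-69.89534275,  18.44024913,  -4.01442531,  83.17585121,
         1.29468263,  78.54063907,  -3.25926028]), 'joint_velocities': array([-0.04957204,  0.01481053, -0.10251444,  0.0430877 , -0.06762047,
        0.01819457, -0.01560998]), 'effort': array([ 4.18418017e-05, -4.91277552e+01, -4.03557736e-01, -3.12530959e+01,
       -6.37645600e-02,  4.38608578e-02,  1.74302277e-04]), 'tool_pos': array([0.2146859 , 0.61297884, 0.24643952]), 'tool_rot': array([-1.79888483e+02,  5.82573574e-03,  1.60704746e+02]), 'force': array([ 0.06957594,  0.67321838, -0.44615463]), 'wrist_torque': array([-0.00702125, -0.04304828, -0.02475557]), 'grip_width': 0.08694619424784211}
scene {'vfov': 52.349793428541076, 'cx': 253.61778745214545, 'cy': 185.2185378153407, 'k1': -0.04568848607163534, 'extrinsics': array([[ 0.19936157,  0.97990703, -0.00609773, -0.05880796],
       [ 0.77641175, -0.16175095, -0.60911529, -0.41930484],
       [-0.59786266,  0.11669983, -0.79305825,  1.41952362],
       [ 0.        ,  0.        ,  0.        ,  1.        ]])}
top {'vfov': 47.97416466119789, 'cx': 262.25737693280394, 'cy': 195.25651130732965, 'k1': -0.07140565589599397, 'extrinsics': array([[ 0.02296219, -0.99955464, -0.0190596 , -0.05711035],
       [-0.99265137, -0.02052964, -0.11925518,  0.58350801],
       [ 0.11881079,  0.0216579 , -0.99268068,  0.92580117],
       [ 0.        ,  0.        ,  0.        ,  1.        ]])}
wrist {'vfov': 64.69301238584283, 'cx': 253.41644718871981, 'cy': 190.2962432910513, 'k1': 0.027396423649123598, 'mount': array([[ 1.31381137e-03, -9.70251868e-01, -2.42094169e-01,
         6.54473552e-02],
       [ 9.99999075e-01,  1.36010915e-03, -2.41157794e-05,
        -3.06792240e-04],
       [ 3.52672874e-04, -2.42093913e-01,  9.70252757e-01,
        -1.35506757e-01],
       [ 0.00000000e+00,  0.00000000e+00,  0.00000000e+00,
         1.00000000e+00]])}
```

View pics/scene0.png

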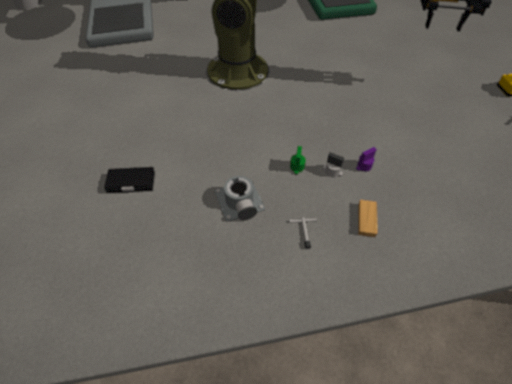

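View pics/top0.png

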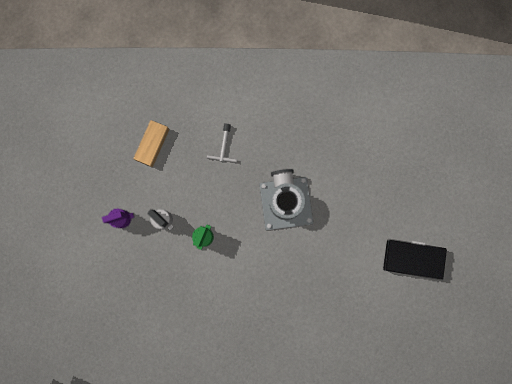

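View pics/wrist0.png

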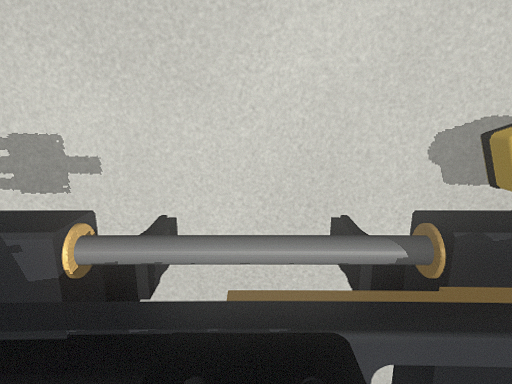

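The plug (steel body, dark bar) is at about (160,219) in the top view. The port is at (287,201), with its pipe stub pointing up in the image. Next I zoom in and cast rays.

```bash
cat > h.py <<'E'
import numpy as np,cv2
from scipy.spatial.transform import Rotation as R
def K(c):
    f=c["img"].shape[0]/2/np.tan(np.radians(c["vfov"]/2)); return np.array([[f,0,c["cx"]],[0,f,c["cy"]],[0,0,1]])
def T_tool(o):
    T=np.eye(4);T[:3,:3]=R.from_euler("xyz",o["tool_rot"],degrees=True).as_matrix();T[:3,3]=o["tool_pos"];return T
def ext(c,o=None):
    return c["extrinsics"] if "extrinsics" in c else np.linalg.inv(T_tool(o)@c["mount"])
def D(c): return np.array([c["k1"],0,0,0,0.])
def onplane(c,uv,z,o=None):
    uv=np.array(uv,float).reshape(-1,1,2)
    n=cv2.undistortPoints(uv,K(c),D(c))[:,0]
    E=ext(c,o);Rw=E[:3,:3].T;p=-Rw@E[:3,3]
    d=np.c_[n,np.ones(len(n))]@Rw.T
    return p+d*((z-p[2])/d[:,2])[:,None]
def proj(c,P,o=None):
    E=ext(c,o); return cv2.projectPoints(np.array(P,float).reshape(-1,1,3),cv2.Rodrigues(E[:3,:3])[0],E[:3,3],K(c),D(c))[0][:,0]
def crop(c,u0,v0,w,h,s,fn):
    cv2.imwrite(fn,cv2.resize(c["img"][v0:v0+h,u0:u0+w,::-1],None,fx=s,fy=s,interpolation=cv2.INTER_CUBIC))
E
python3 - <<'E'
from cell import env,viewer
from h import *
c=viewer.read_camera("top")
a=cv2.resize(c["img"][185:255,120:220,::-1],None,fx=6,fy=6,interpolation=cv2.INTER_CUBIC)
crop(c,130,190,80,60,8,"pics/tplug.png");crop(c,250,155,75,75,8,"pics/tport.png")
print(onplane(c,[[160,219]],.05),onplane(c,[[287,201]],.06))
for p in [(118,218),(203,237),(222,158),(151,143),(415,259)]: print(p,onplane(c,[p],.02))
E
```

```text
[[0.52566321 0.17839344 0.05      ]] [[ 0.57016151 -0.09865172  0.06      ]]
(118, 218) [[0.5273739  0.28334854 0.02      ]]
(203, 237) [[0.48930198 0.08670526 0.02      ]]
(222, 158) [[0.6703102  0.05008188 0.02      ]]
(151, 143) [[0.70294853 0.21658926 0.02      ]]
(415, 259) [[ 0.45037036 -0.38763234  0.02      ]]
```

View pics/tplug.png

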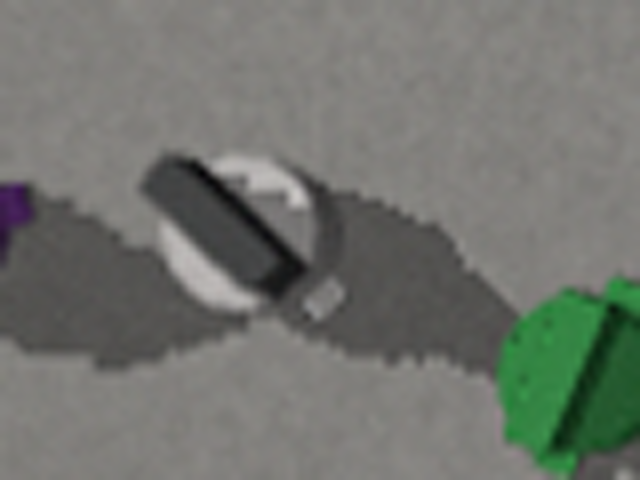

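View pics/tport.png

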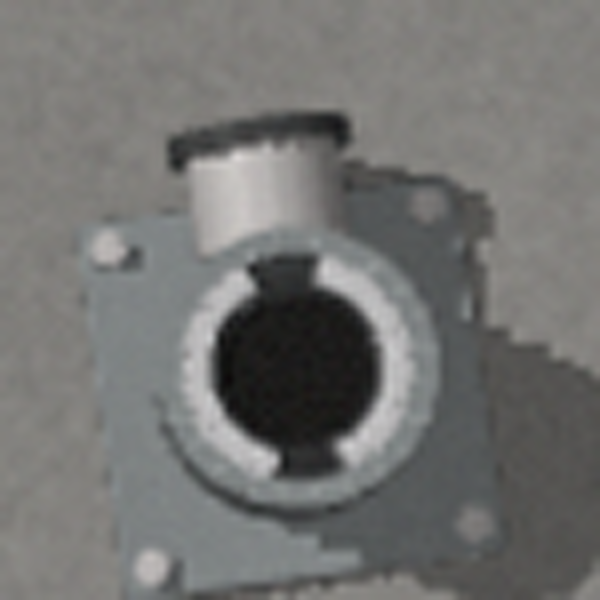

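```bash
cat >> h.py <<'E'
def delta(o,pos,yaw):
    T=T_tool(o);Rt=R.from_euler("xyz",[180,0,yaw],degrees=True).as_matrix()
    d=T[:3,:3].T@(np.array(pos)-T[:3,3])*100
    w=R.from_matrix(T[:3,:3].T@Rt).as_rotvec()
    return d.round(2),w.round(3)
E
python3 - <<'E'
from cell import env,viewer
from h import *
c=viewer.read_camera("top");o=env.get_obs()
q=lambda x,y,u,v:(u+x/8,v+y/8)
b=onplane(c,[q(165,172,130,190),q(265,280,130,190)],.069);print(b,np.degrees(np.arctan2(*(b[0]-b[1])[1::-1])),np.linalg.norm(b[0]-b[1]))
s=onplane(c,[q(285,272,250,155),q(309,462,250,155),q(310,368,250,155)],.060);print(s,np.degrees(np.arctan2(*(s[0]-s[1])[1::-1])),np.linalg.norm(s[0]-s[1]))
print(delta(o,[*b[:2].mean(0)[:2],.21],226))
E
```

```text
[[0.54023127 0.19474001 0.069     ]
 [0.51183377 0.16603522 0.069     ]] 45.30832306458307 0.040378003325207634
[[ 0.59625007 -0.09525177  0.06      ]
 [ 0.544795   -0.10256444  0.06      ]
 [ 0.57024017 -0.10242926  0.06      ]] 8.088569458681308 0.05197211047724659
(array([-43.68, -30.56,   3.74]), array([-1.00e-03, -0.00e+00, -1.14e+00]))
```

Emit:
move_arm(
  steps=[
    [8.7, -3.3, -2.3, 0, 0, 0, 0],
    [8.7, -3.3, -2.3, 0, 0, 0, 0],
    [8.7, -3.3, -2.3, 0, 0, 0, 0],
    [8.7, -3.3, -2.3, 0, 0, 0, 0],
    [8.7, -3.3, -2.3, 0, 0, 0, 0],
  ],
  force=40,
)

```text
time_s: 0.67
tool_pos: [0.3334, 0.4487, 0.2475]
tool_rot: [180.0, 0.0, 160.7]
force: [1.1, 0.2, 0.0]
grip_width: 0.0871
```

Emit:
move_arm(
  steps=[
    [8.7, -3.3, -2.3, 0, 0, 0, 0],
    [8.7, -3.3, -2.3, 0, 0, 0, 0],
    [8.7, -3.3, -2.3, 0, 0, 0, 0],
    [8.7, -3.3, -2.3, 0, 0, 0, 0],
    [8.7, -3.3, -2.3, 0, 0, 0, 0],
  ],
)

```text
time_s: 1.08
tool_pos: [0.4511, 0.2855, 0.2478]
tool_rot: [180.0, 0.0, 160.7]
force: [0.3, -0.4, 0.1]
grip_width: 0.0866
```

Emit:
move_arm(
  steps=[
    [8.7, -3.3, -2.3, 1.0, 0, 0, 0],
    [8.7, -3.3, -2.3, 1.0, 0, 0, 0],
    [8.7, -3.3, -2.3, 1.0, 0, 0, 0],
    [8.7, 0, 0, 0, 0, 0, -0.115],
    [8.7, 0, 0, 0, 0, 0, -0.115],
  ],
)

```text
time_s: 1.5
tool_pos: [0.5221, 0.1857, 0.2167]
tool_rot: [-179.9, -0.0, 173.8]
force: [0.3, 1.3, 0.4]
grip_width: 0.0867
```

Emit:
move_arm(
  steps=[
    [8.7, 0, 0, 0, 0, 0, -0.115],
    [8.7, 0, 0, 0, 0, 0, -0.115],
    [8.7, 0, 0, 0, 0, 0, -0.115],
    [8.7, 0, 0, 0, 0, 0, -0.115],
    [8.7, 0, 0, 0, 0, 0, -0.115],
  ],
)

```text
time_s: 1.92
tool_pos: [0.5208, 0.1895, 0.2175]
tool_rot: [180.0, -0.0, -152.8]
force: [0.4, 0.1, 0.2]
grip_width: 0.0871
```

Emit:
move_arm(
  steps=[
    [8.7, 0, 0, 0, 0, 0, -0.115],
    [8.7, 0, 0, 0, 0, 0, -0.115],
    [8.7, 0, 0, 0, 0, 0, -0.115],
    [8.7, 0, 0, 0, 0, 0, 0],
    [8.7, 0, 0, 0, 0, 0, 0],
  ],
)

```text
time_s: 2.33
tool_pos: [0.5208, 0.1895, 0.2175]
tool_rot: [180.0, 0.0, -133.6]
force: [0.6, 0.2, 0.7]
grip_width: 0.0876
```

```bash
python3 - <<'E'
from cell import env,viewer
from h import *
o=env.get_obs();print(o["time_s"],o["qpos"].round(1),o["tool_pos"],o["tool_rot"],o["force"])
c=viewer.read_camera("wrist");cv2.imwrite("pics/w1.png",c["img"][:,:,::-1])
print(delta(o,[.526,.18,.21],225))
E
```

```text
2.3333 [-34.3   7.6  12.6  99.8  -1.7  72.7 115.2] [0.52084802 0.18948667 0.21753945] [ 1.79994355e+02  2.93409211e-04 -1.33591096e+02] [0.55320677 0.16067213 0.73146231]
(array([ 0.33, -1.03,  0.75]), array([0.   , 0.   , 0.025]))
```

View pics/w1.png

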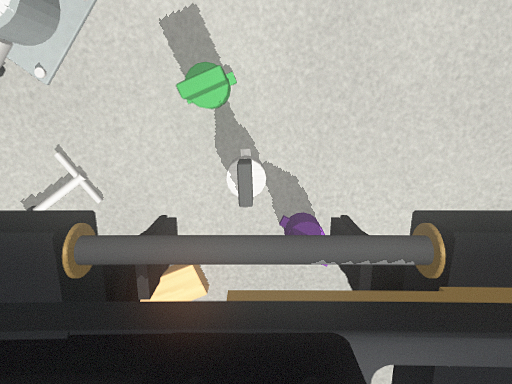

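Wrist view: the plug's dark bar runs from about (245,158) to (245,207), nearly vertical in the image, with white body around it. I'll measure the bar with a mask.

```bash
cat > bar.py <<'E'
from cell import env,viewer
from h import *
import sys
o=env.get_obs();c=viewer.read_camera("wrist")
u0,v0,w,h=map(int,sys.argv[1:5])
hsv=cv2.cvtColor(c["img"],cv2.COLOR_RGB2HSV);g=c["img"].max(2)
print("V range",np.percentile(g[v0:v0+h,u0:u0+w],[1,5,25,50]))
m=np.zeros_like(g);thr=int(sys.argv[5]);m[v0:v0+h,u0:u0+w]=(g[v0:v0+h,u0:u0+w]<thr)*255
cs=max(cv2.findContours(m,cv2.RETR_EXTERNAL,cv2.CHAIN_APPROX_NONE)[0],key=cv2.contourArea)
r=cv2.minAreaRect(cs);bx=cv2.boxPoints(r);print("rect",r,bx.round(1).tolist())
im=c["img"][:,:,::-1].copy()
crop({"img":c["img"]},u0,v0,w,h,8,"pics/"+sys.argv[6]);crop({"img":np.dstack([m]*3)},u0,v0,w,h,4,"pics/m_"+sys.argv[6])
W=onplane(c,bx,.069,o);print(W.round(4),W.mean(0))
e=[np.linalg.norm(W[i]-W[(i+1)%4]) for i in range(4)];print("sides",np.round(e,4))
i=int(np.argmax(e[:2]));d=W[i]-W[i+1];print("ang",np.degrees(np.arctan2(d[1],d[0])))
print("pose",o["tool_pos"],o["tool_rot"])
E
python3 bar.py 215 135 70 80 110 b1.png
```

```text
V range [ 89. 124. 145. 198.]
rect ((239.0299835205078, 180.56736755371094), (12.322480201721191, 47.286075592041016), 14.676392555236816) [[227.10000610351562, 201.89999389648438], [239.10000610351562, 156.10000610351562], [251.0, 159.3000030517578], [239.0, 205.0]]
[[0.5511 0.1835 0.069 ]
 [0.5115 0.1595 0.069 ]
 [0.5054 0.1693 0.069 ]
 [0.5449 0.1938 0.069 ]] [0.52821211 0.17654369 0.069     ]
sides [0.0463 0.0116 0.0464 0.012 ]
ang 31.22442177622943
pose [0.52087434 0.18946575 0.21752301] [ 1.79995755e+02 -1.10065427e-03 -1.33592455e+02]
```

View pics/b1.png

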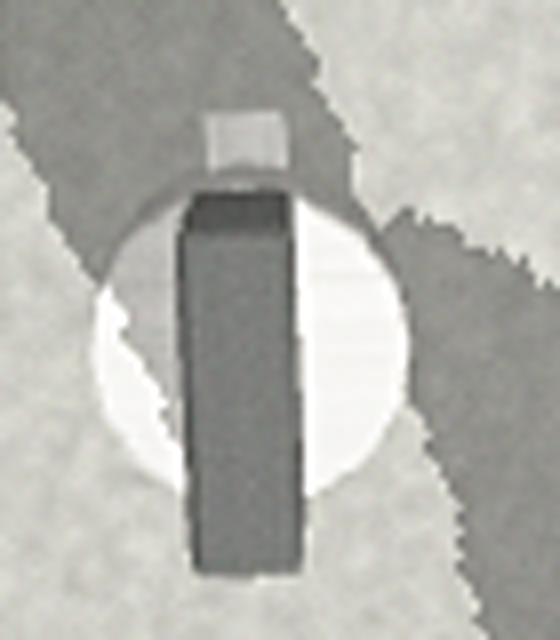

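View pics/m_b1.png

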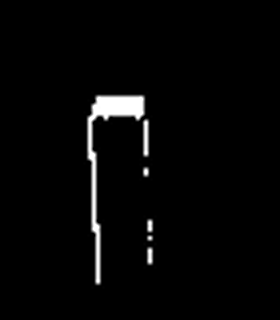

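The threshold was poor. The top-face corners are clear in the crop: (183,235), (296,232), (302,572), (194,575). I'll use those.

```bash
python3 - <<'E'
from cell import env,viewer
from h import *
o=env.get_obs();c=viewer.read_camera("wrist")
p=(np.array([(183,235),(296,232),(302,572),(194,575)])+.5)/8-.5+[215,135]
W=onplane(c,p,.069,o);print(W,W.mean(0))
print([np.linalg.norm(W[i]-W[(i+1)%4]).round(4) for i in range(4)])
d=(W[2]+W[3]-W[0]-W[1]);a=np.degrees(np.arctan2(d[1],d[0]));print(a)
print(delta(o,[*W.mean(0)[:2],.11],a-180))
# body bench check: lug far end center
t=onplane(c,(np.array([[247,112]])+.5)/8-.5+[215,135],.009,o);print(t,np.linalg.norm(t[0,:2]-W.mean(0)[:2]))
E
```

```text
[[0.51779096 0.16382019 0.069     ]
 [0.50785911 0.17274303 0.069     ]
 [0.53621448 0.20361361 0.069     ]
 [0.54606294 0.1948039  0.069     ]] [0.52698187 0.18374518 0.069     ]
[np.float64(0.0134), np.float64(0.0419), np.float64(0.0132), np.float64(0.0419)]
47.52602835392722
(array([-0.  , -0.84, 10.76]), array([ 0.   ,  0.   , -0.019]))
[[0.50790097 0.16214699 0.009     ]] 0.028819486296451605
```

Emit:
move_arm(
  steps=[
    [8.7, 0, -0.84, 3, 0, 0, -0.02],
    [8.7, 0, 0, 3, 0, 0, 0],
    [8.7, 0, 0, 3, 0, 0, 0],
    [8.7, 0, 0, 1.7, 0, 0, 0],
    [8.7, 0, 0, 0, 0, 0, 0],
  ],
)

```text
time_s: 2.9
tool_pos: [0.524, 0.1826, 0.1062]
tool_rot: [179.8, -0.4, -132.3]
force: [-1.0, 0.0, 0.5]
grip_width: 0.0873
```

```bash
python3 - <<'E'
from cell import env,viewer
from h import *
o=env.get_obs();print(o["tool_pos"],o["force"])
c=viewer.read_camera("wrist");cv2.imwrite("pics/w2.png",c["img"][:,:,::-1])
E
```

```text
[0.52396122 0.182641   0.1061945 ] [-1.00739684  0.02659452  0.53878433]
```

View pics/w2.png

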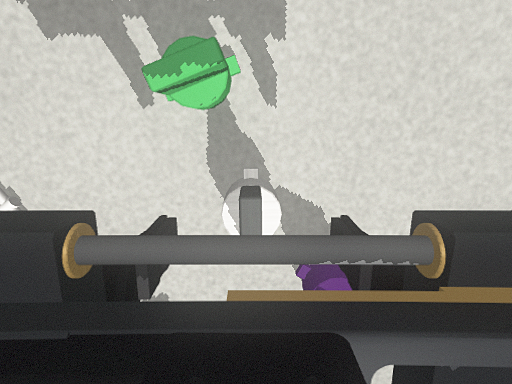

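```bash
python3 - <<'E'
from cell import env,viewer
from h import *
o=env.get_obs();c=viewer.read_camera("wrist");crop(c,210,160,80,80,8,"pics/b2.png")
print(o["tool_pos"],o["tool_rot"],delta(o,[.527,.1837,.063],-132.5))
E
```

```text
[0.52551217 0.183231   0.1087123 ] [ 179.90427451   -0.23451638 -132.3178232 ] (array([-0.15, -0.09,  4.57]), array([ 0.002, -0.004,  0.003]))
```

View pics/b2.png

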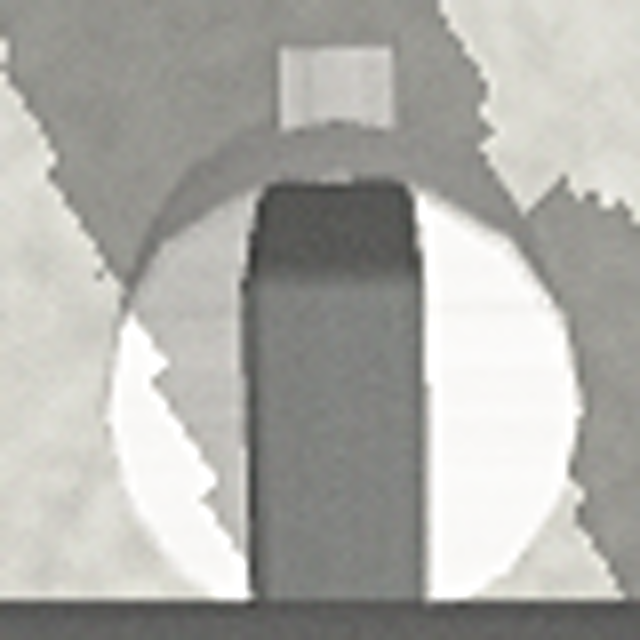

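Emit:
move_arm(
  steps=[
    [8.7, 0, 0, 1.6, 0, 0, 0],
    [8.7, 0, 0, 1.6, 0, 0, 0],
    [8.7, 0, 0, 1.5, 0, 0, 0],
    [8.7, 0, 0, 0, 0, 0, 0],
    [8.7, 0, 0, 0, 0, 0, 0],
  ],
)

```text
time_s: 3.42
tool_pos: [0.5278, 0.1841, 0.0649]
tool_rot: [-180.0, 0.1, -132.3]
force: [0.2, -0.5, 0.2]
grip_width: 0.0868
```

Emit:
move_arm(
  steps=[
    [2.5, 0, 0, 0, 0, 0, 0],
    [1, 0, 0, 0, 0, 0, 0],
    [0, 0, 0, 0, 0, 0, 0],
    [0, 0, 0, 0, 0, 0, 0],
    [0, 0, 0, 0, 0, 0, 0],
  ],
  force=40,
)

```text
time_s: 3.83
tool_pos: [0.5273, 0.1839, 0.0641]
tool_rot: [-180.0, 0.1, -132.3]
force: [-0.1, -0.5, -0.1]
grip_width: 0.0615
```

Emit:
move_arm(
  steps=[
    [0, 0, 0, 0, 0, 0, 0],
    [0, 0, 0, 0, 0, 0, 0],
    [0, 0, 0, 0, 0, 0, 0],
    [0, 0, 0, 0, 0, 0, 0],
    [0, 0, 0, 0, 0, 0, 0],
  ],
)

```text
time_s: 4.25
tool_pos: [0.527, 0.1837, 0.0635]
tool_rot: [180.0, -0.0, -132.3]
force: [-0.0, -0.3, -0.3]
grip_width: 0.0282
```

Emit:
move_arm(
  steps=[
    [0, 0, 0, 0, 0, 0, 0],
    [0, 0, 0, 0, 0, 0, 0],
    [0, 0, 0, 0, 0, 0, 0],
    [0, 0, 0, 0, 0, 0, 0],
    [0, 0, 0, 0, 0, 0, 0],
  ],
)

```text
time_s: 4.67
tool_pos: [0.527, 0.1837, 0.0635]
tool_rot: [-180.0, 0.0, -132.3]
force: [0.6, -0.3, -1.1]
grip_width: 0.0134
```

```bash
python3 - <<'E'
from cell import env,viewer
from h import *
o=env.get_obs();print(o["tool_pos"],o["tool_rot"],o["force"],o["grip_width"])
c=viewer.read_camera("wrist");cv2.imwrite("pics/w3.png",c["img"][:,:,::-1]);crop(c,180,150,140,110,5,"pics/w3c.png")
E
```

```text
[0.52704153 0.18370875 0.06351683] [-1.79998410e+02  2.38691177e-03 -1.32264906e+02] [ 0.63072013 -0.27179686 -1.12815449] 0.013410303692282554
```

View pics/w3.png

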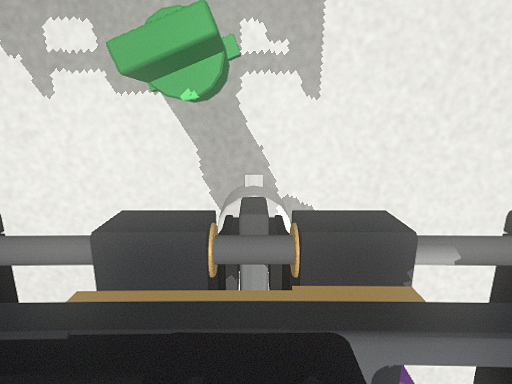

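Gripped at 13.4 mm. Lifting, then turning and moving to a standoff that looks at the port.

Emit:
move_arm(
  steps=[
    [0, 0, 0, -1, 0, 0, 0],
    [0, 0, 0, -2.5, 0, 0, 0],
    [0, 0, 0, -2.5, 0, 0, 0],
    [0, 0, 0, -2.5, 0, 0, 0],
    [0, 0, 0, -2.5, 0, 0, 0],
  ],
)

```text
time_s: 5.13
tool_pos: [0.5267, 0.1836, 0.1752]
tool_rot: [180.0, -0.0, -132.3]
force: [0.0, 0.5, -1.6]
grip_width: 0.0136
```

Emit:
move_arm(
  steps=[
    [0, 0, 0, 0, 0, 0, 0.115],
    [0, 0, 0, 0, 0, 0, 0.115],
    [0, 0, 0, 0, 0, 0, 0.115],
    [0, 0, 0, 0, 0, 0, 0.115],
    [0, 0, 0, 0, 0, 0, 0.115],
  ],
)

```text
time_s: 5.55
tool_pos: [0.5268, 0.1837, 0.1742]
tool_rot: [180.0, 0.0, -165.5]
force: [0.3, -0.1, -0.9]
grip_width: 0.0137
```

Emit:
move_arm(
  steps=[
    [0, 0, 0, 0, 0, 0, 0.115],
    [0, 0, 0, 0, 0, 0, 0],
    [0, 0, 0, 0, 0, 0, 0],
  ],
)

```text
time_s: 5.8
tool_pos: [0.5269, 0.1838, 0.174]
tool_rot: [180.0, 0.0, -171.6]
force: [-0.1, 0.4, -2.7]
grip_width: 0.0137
```

```bash
python3 - <<'E'
from cell import env,viewer
from h import *
o=env.get_obs();print(o["qpos"].round(1),o["tool_pos"],o["tool_rot"],o["force"],o["grip_width"])
print(delta(o,[.6305,-.091,.175],-172))
E
```

```text
[-36.6  10.   16.3 102.5  -3.   67.9  79. ] [0.52692602 0.1838012  0.17396115] [ 1.79994180e+02  1.04195725e-02 -1.71602780e+02] [-0.07473068  0.43310942 -2.68042081] 0.013675475136821312
(array([ -6.23, -28.7 ,  -0.11]), array([0.   , 0.   , 0.007]))
```

Emit:
move_arm(
  steps=[
    [0, -0.78, -3.6, 0, 0, 0, 0],
    [0, -0.78, -3.6, 0, 0, 0, 0],
    [0, -0.78, -3.6, 0, 0, 0, 0],
    [0, -0.78, -3.6, 0, 0, 0, 0],
    [0, -0.78, -3.6, 0, 0, 0, 0],
  ],
)

```text
time_s: 6.22
tool_pos: [0.5916, 0.0096, 0.174]
tool_rot: [180.0, 0.0, -171.6]
force: [0.7, -0.3, -0.7]
grip_width: 0.0135
```

Emit:
move_arm(
  steps=[
    [0, -0.78, -3.6, 0, 0, 0, 0],
    [0, -0.78, -3.6, 0, 0, 0, 0],
    [0, -0.78, -3.5, 0, 0, 0, 0],
    [0, 0, 0, 0, 0, 0, 0],
    [0, 0, 0, 0, 0, 0, 0],
  ],
)

```text
time_s: 6.63
tool_pos: [0.6296, -0.0951, 0.1736]
tool_rot: [-179.9, -0.0, -172.0]
force: [0.2, 0.6, -1.5]
grip_width: 0.0138
```

Emit:
move_arm(
  steps=[
    [0, 0, 0, 0, 0, 0, 0],
    [0, 0, 0, 0, 0, 0, 0],
    [0, 0, 0, 0, 0, 0, 0],
  ],
)

```text
time_s: 6.88
tool_pos: [0.6297, -0.0892, 0.1736]
tool_rot: [179.9, 0.0, -171.6]
force: [0.5, -0.1, -1.6]
grip_width: 0.0136
```

```bash
python3 - <<'E'
from cell import env,viewer
from h import *
o=env.get_obs();print(o["qpos"].round(1),o["tool_pos"],o["tool_rot"],o["force"],o["grip_width"])
c=viewer.read_camera("wrist");cv2.imwrite("pics/w4.png",c["img"][:,:,::-1])
c=viewer.read_camera("top");crop(c,200,100,150,150,5,"pics/t4.png")
E
```

```text
[-15.1  20.2  26.   91.6  -9.3  70.3 111.1] [ 0.62971276 -0.08915472  0.17356107] [ 1.79931016e+02  4.43376260e-03 -1.71582059e+02] [ 0.45499251 -0.07371756 -1.64901313] 0.013611881197686915
```

View pics/w4.png

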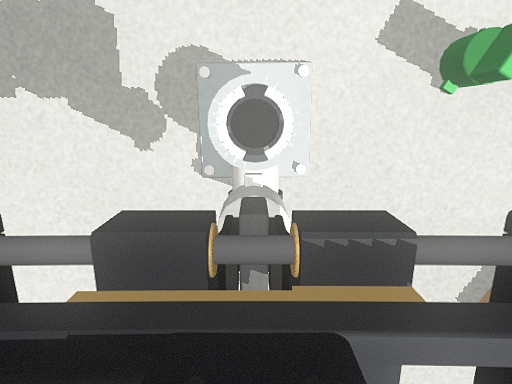

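Clean view: the mouth is at about (255,122), with slots at (258,90) and (258,155). The far edge of the plug body and its lug show at about (254,185). Zooming both.

```bash
python3 - <<'E'
from cell import env,viewer
from h import *
o=env.get_obs();print(o["tool_pos"],o["tool_rot"],o["time_s"])
c=viewer.read_camera("wrist");crop(c,205,75,100,90,7,"pics/w5a.png");crop(c,205,165,100,80,7,"pics/w5b.png")
E
```

```text
[ 0.62972758 -0.08976486  0.17367142] [ 1.79960342e+02  1.15268903e-02 -1.71635839e+02] 6.9833
```

View pics/w5a.png

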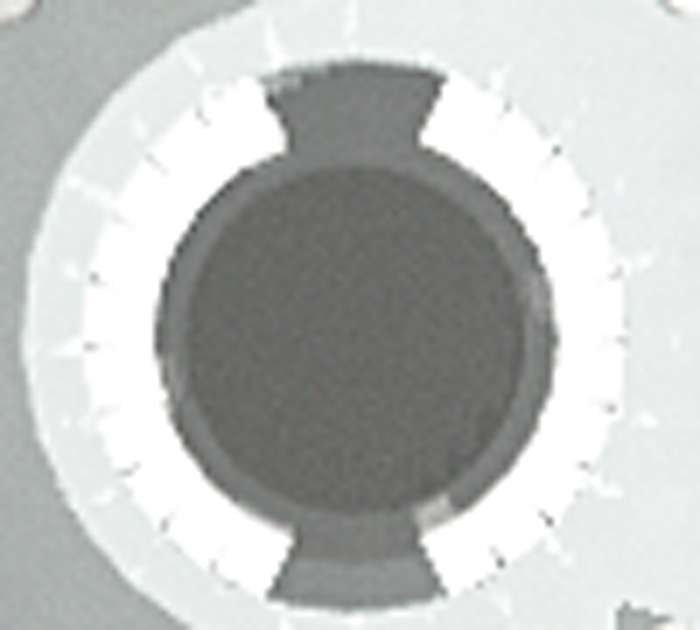

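View pics/w5b.png

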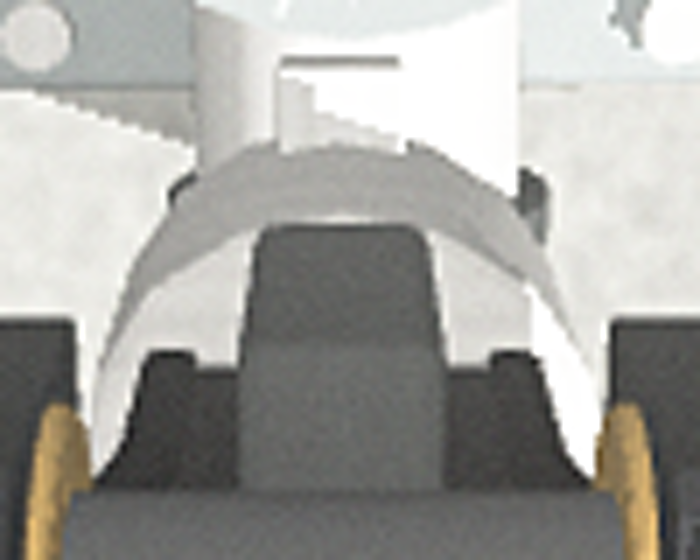

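```bash
cat > port.py <<'E'
from cell import env,viewer
from h import *
from scipy.optimize import least_squares
o=env.get_obs();c=viewer.read_camera("wrist")
g=c["img"].min(2);m=(g<215).astype(np.uint8)*255
box=np.zeros_like(m);box[75:165,205:305]=255
up=cv2.resize(c["img"].min(2)[75:165,205:305],None,fx=8,fy=8,interpolation=cv2.INTER_CUBIC)
m=(up<200).astype(np.uint8)*255
m=cv2.morphologyEx(m,cv2.MORPH_OPEN,np.ones((9,9)))
cs=[k for k in cv2.findContours(m,cv2.RETR_EXTERNAL,cv2.CHAIN_APPROX_NONE)[0] if cv2.pointPolygonTest(k,(400,360),False)>0]
print(len(cs));k=max(cs,key=cv2.contourArea)
vis=cv2.cvtColor(up,cv2.COLOR_GRAY2BGR);cv2.drawContours(vis,[k],-1,(0,0,255),2);cv2.imwrite("pics/pc.png",vis)
p=(k[:,0]+.5)/8-.5+[205,75]
W=onplane(c,p,.06,o)[:,:2]
M=cv2.moments(W.astype(np.float32).reshape(-1,1,2));cen=np.array([M["m10"],M["m01"]])/M["m00"]
ce=cen
for it in range(6):
    r=np.linalg.norm(W-ce,axis=1);s=r<.0245+.001*(it<2)
    f=least_squares(lambda q:np.hypot(W[s,0]-q[0],W[s,1]-q[1])-q[2],[*ce,.0235],loss="soft_l1",f_scale=.0003);ce=f.x[:2]
r=np.linalg.norm(W-ce,axis=1);print("centroid",cen,"circle",f.x,"maxr",r.max(),s.sum())
a=np.degrees(np.arctan2(*(W-ce).T[::-1]))
far=r>.027
for ref in (8,188):
    d=(a[far]-ref+180)%360-180; d=d[abs(d)<60]; print("slot",ref+d.min(),ref+d.max(),"mid",ref+(d.min()+d.max())/2, r[far].max())
print(o["tool_pos"],o["tool_rot"])
# plug in tool frame
def ontool(uv,z):
    n=cv2.undistortPoints(np.array(uv,float).reshape(-1,1,2),K(c),D(c))[:,0];d=np.c_[n,np.ones(len(n))]@c["mount"][:3,:3].T;q=c["mount"][:3,3]
    return q+d*((z-q[2])/d[:,2])[:,None]
cv=lambda L:(np.array(L)+.5)/7-.5+[205,165]
print("lug",ontool(cv([(281,66),(400,66)]),.0545),"bar end",ontool(cv([(243,345),(442,345)]),-.0055))
E
python3 port.py
```

```text
1
centroid [ 0.57172115 -0.09714699] circle [ 0.57162615 -0.09714827  0.0230042 ] maxr 0.031221061771132957 1084
slot -11.421288384296332 29.25118392190916 mid 8.914947768806414 0.031221061771132957
slot 168.88344946421105 209.63775901227189 mid 189.26060423824146 0.031221061771132957
[ 0.62976258 -0.09009264  0.17368861] [ 1.79972082e+02  1.60967731e-02 -1.71667521e+02]
lug [[ 0.02893504 -0.00592645  0.0545    ]
 [ 0.02895089  0.00490778  0.0545    ]] bar end [[ 0.02224272 -0.00669364 -0.0055    ]
 [ 0.0222628   0.00611545 -0.0055    ]]
```

View pics/pc.png

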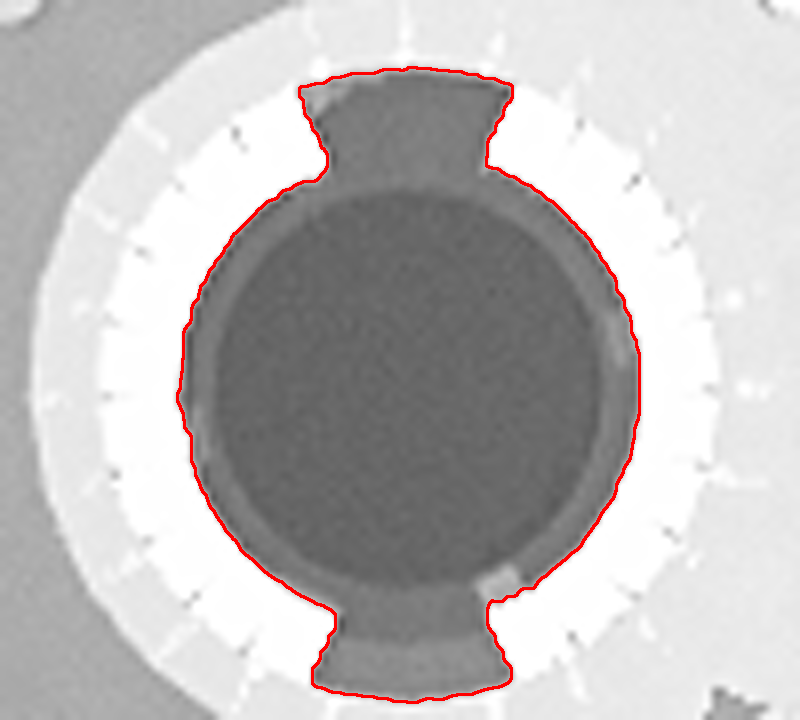

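Emit:
move_arm(
  steps=[
    [0, 2, 0, 0, 0, 0, -0.013],
    [0, 2, 0, 0, 0, 0, 0],
    [0, 1.5, 0, 0, 0, 0, 0],
    [0, 0, 0, 0, 0, 0, 0],
    [0, 0, 0, 0, 0, 0, 0],
  ],
)

```text
time_s: 7.5
tool_pos: [0.5754, -0.0995, 0.174]
tool_rot: [180.0, 0.1, -171.0]
force: [0.2, -0.7, -1.4]
grip_width: 0.0135
```

Emit:
move_arm(
  steps=[
    [0, 0, 0, 0, 0, 0, 0],
    [0, 0, 0, 0, 0, 0, 0],
    [0, 0, 0, 0, 0, 0, 0],
    [0, 0, 0, 0, 0, 0, 0],
    [0, 0, 0, 0, 0, 0, 0],
  ],
)

```text
time_s: 7.92
tool_pos: [0.5757, -0.0996, 0.1734]
tool_rot: [-180.0, -0.0, -171.0]
force: [-0.3, 0.2, -1.5]
grip_width: 0.0138
```

```bash
cat > st.py <<'E'
from cell import env,viewer
from h import *
import sys
o=env.get_obs();print(o["time_s"],o["qpos"].round(1),o["tool_pos"].round(4),o["tool_rot"].round(2),o["force"].round(2),o["wrist_torque"].round(3),o["grip_width"])
if len(sys.argv)>1: print(delta(o,[float(a) for a in sys.argv[1:4]],float(sys.argv[4])))
E
python3 st.py .5716 -.0967 .145 -170.9
```

```text
7.9167 [-15.9  13.8  26.7  99.2  -6.6  68.5 111.6] [ 0.5757 -0.0996  0.1734] [-1.7999e+02 -1.0000e-02 -1.7103e+02] [-0.28  0.23 -1.54] [-0.004 -0.014  0.008] 0.013761411388451774
(array([0.36, 0.35, 2.84]), array([-0.   , -0.   , -0.002]))
```

Emit:
move_arm(
  steps=[
    [0, 0.36, 0.35, 1.0, 0, 0, -0.002],
    [0, 0, 0, 1.4, 0, 0, 0],
    [0, 0, 0, 0, 0, 0, 0],
    [0, 0, 0, 0, 0, 0, 0],
    [0, 0, 0, 0, 0, 0, 0],
  ],
)

```text
time_s: 8.33
tool_pos: [0.5713, -0.0968, 0.1497]
tool_rot: [-180.0, 0.0, -170.9]
force: [-0.1, 0.6, -1.4]
grip_width: 0.0134
```

Emit:
move_arm(
  steps=[
    [0, 0, 0, 0, 0, 0, 0],
    [0, 0, 0, 0, 0, 0, 0],
    [0, 0, 0, 0, 0, 0, 0],
    [0, 0, 0, 0, 0, 0, 0],
    [0, 0, 0, 0, 0, 0, 0],
  ],
)

```text
time_s: 8.75
tool_pos: [0.5714, -0.0968, 0.1498]
tool_rot: [180.0, 0.0, -170.9]
force: [-0.3, 0.7, -1.3]
grip_width: 0.0137
```

```bash
python3 st.py .5716 -.0967 .1235 -170.9; python3 - <<'E'
from cell import env,viewer
from h import *
c=viewer.read_camera("wrist");crop(c,190,150,130,100,6,"pics/w6.png")
c=viewer.read_camera("scene");crop(c,190,130,100,100,6,"pics/s6.png")
E
```

```text
8.75 [-15.9  14.5  26.5 101.4  -7.   65.8 111.8] [ 0.5714 -0.0968  0.1498] [ 1.8000e+02  2.0000e-02 -1.7094e+02] [-0.35  0.68 -1.32] [-0.001 -0.016 -0.053] 0.013687003334117652
(array([-0.02,  0.01,  2.63]), array([ 0.   ,  0.   , -0.001]))
```

View pics/w6.png

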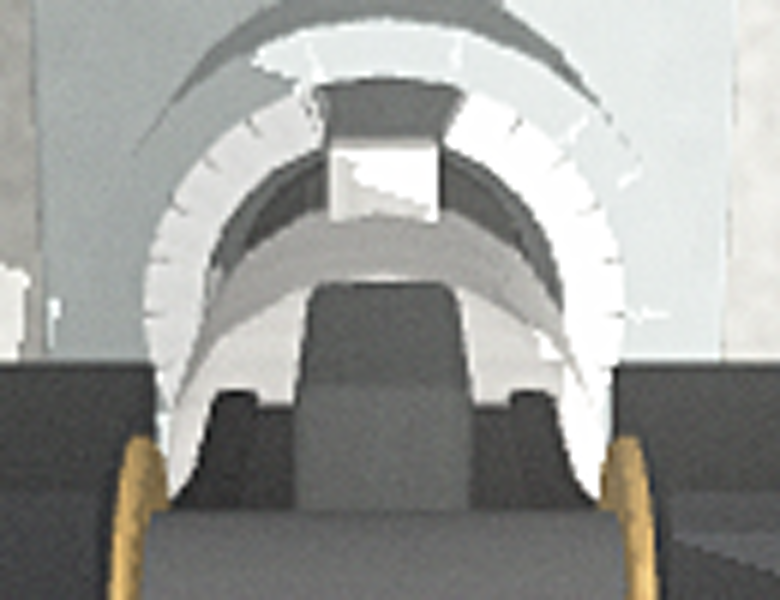

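View pics/s6.png

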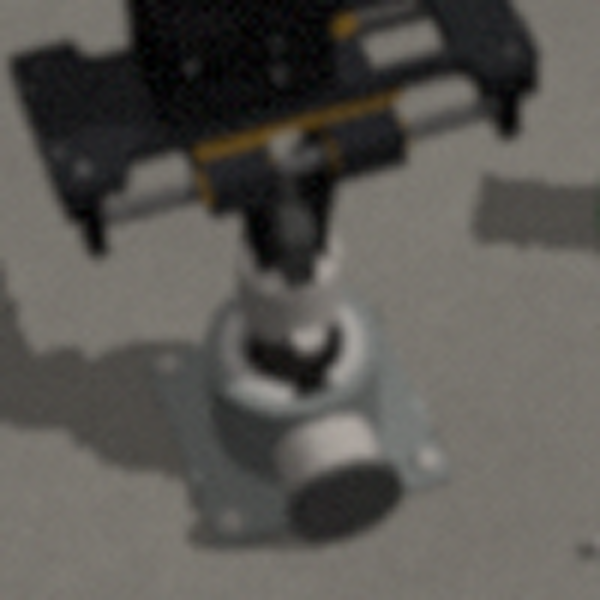

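Emit:
move_arm(
  steps=[
    [0, 0, 0.03, 1.0, 0, 0, 0],
    [0, 0, 0, 1.2, 0, 0, 0],
    [0, 0, 0, 0, 0, 0, 0],
    [0, 0, 0, 0, 0, 0, 0],
    [0, 0, 0, 0, 0, 0, 0],
  ],
)

```text
time_s: 9.27
tool_pos: [0.571, -0.0965, 0.1271]
tool_rot: [180.0, -0.0, -170.9]
force: [0.5, 0.4, -1.2]
grip_width: 0.0139
```

```bash
python3 st.py .5717 -.0965 .1185 -170.9; python3 - <<'E'
from cell import env,viewer
from h import *
c=viewer.read_camera("wrist");crop(c,190,150,130,100,6,"pics/w7.png")
E
```

```text
9.2667 [-15.6  15.8  26.2 102.6  -7.7  63.4 112.3] [ 0.571  -0.0965  0.1271] [ 1.8000e+02 -5.0000e-02 -1.7094e+02] [ 0.47  0.36 -1.18] [ 0.006 -0.04   0.015] 0.01387391628106748
(array([-0.07, -0.01,  0.86]), array([ 0.   , -0.001, -0.001]))
```

View pics/w7.png

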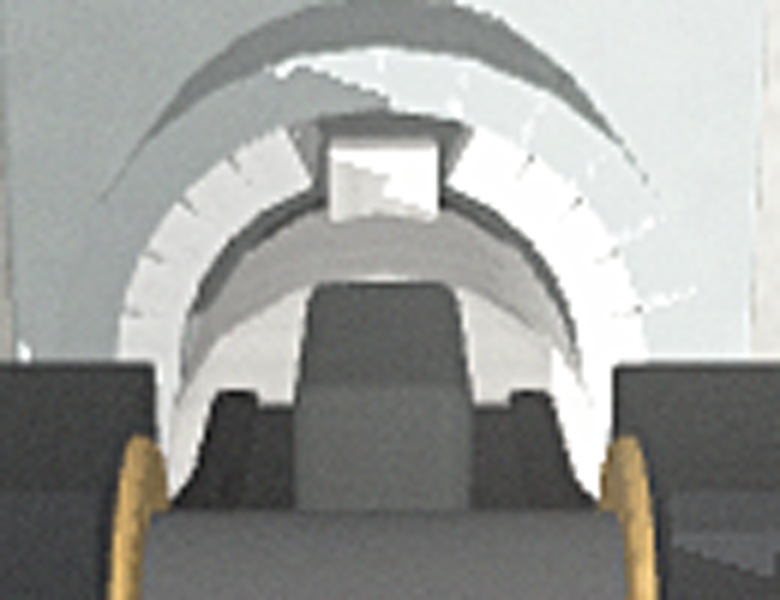

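Emit:
move_arm(
  steps=[
    [0, -0.05, 0, 0.3, 0, 0, 0],
    [0, 0, 0, 0.2, 0, 0, 0],
    [0, 0, 0, 0, 0, 0, 0],
    [0, 0, 0, 0, 0, 0, 0],
    [0, 0, 0, 0, 0, 0, 0],
  ],
)

```text
time_s: 9.73
tool_pos: [0.5718, -0.0964, 0.1226]
tool_rot: [180.0, 0.0, -170.9]
force: [-0.2, 0.3, -1.4]
grip_width: 0.0139
```

```bash
python3 st.py .5717 -.0966 .1185 -170.9
```

```text
9.7333 [-15.5  16.1  26.2 102.8  -7.9  62.9 112.4] [ 0.5718 -0.0964  0.1226] [ 1.8000e+02  1.0000e-02 -1.7094e+02] [-0.18  0.33 -1.4 ] [ 0.001  0.022 -0.05 ] 0.013877709477363803
(array([ 0.01, -0.01,  0.41]), array([ 0.   ,  0.   , -0.001]))
```

Emit:
move_arm(
  steps=[
    [0, 0, 0, 0.15, 0, 0, 0],
    [0, 0, 0, 0.1, 0, 0, 0],
    [0, 0, 0, 0, 0, 0, 0],
    [0, 0, 0, 0, 0, 0, 0],
    [0, 0, 0, 0, 0, 0, 0],
  ],
)

```text
time_s: 10.15
tool_pos: [0.5717, -0.0964, 0.1201]
tool_rot: [180.0, 0.0, -170.9]
force: [0.6, 0.1, -1.0]
grip_width: 0.0137
```

Emit:
move_arm(
  steps=[
    [0, 0, 0, 0.1, 0, 0, 0],
    [0, 0, 0, 0.1, 0, 0, 0],
    [0, 0, 0, 0, 0, 0, 0],
    [0, 0, 0, 0, 0, 0, 0],
    [0, 0, 0, 0, 0, 0, 0],
  ],
)

```text
time_s: 10.57
tool_pos: [0.5719, -0.0965, 0.1185]
tool_rot: [180.0, 0.0, -170.9]
force: [-0.4, 0.4, 1.5]
grip_width: 0.0137
```

```bash
python3 st.py .5717 -.0966 .1185 -170.9; python3 - <<'E'
from cell import env,viewer
from h import *
c=viewer.read_camera("wrist");crop(c,190,150,130,100,6,"pics/w8.png")
E
```

```text
10.5667 [-15.5  16.4  26.1 103.   -8.1  62.4 112.5] [ 0.5719 -0.0965  0.1185] [ 1.8000e+02  3.0000e-02 -1.7094e+02] [-0.44  0.39  1.54] [0.103 0.271 0.018] 0.013673838776153979
(array([ 0.02, -0.01, -0.  ]), array([ 0.   ,  0.001, -0.001]))
```

View pics/w8.png

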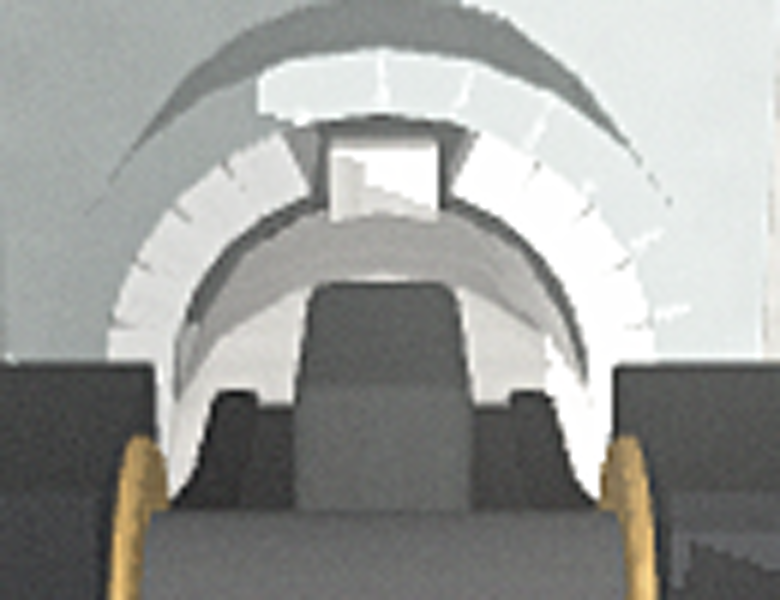

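Emit:
move_arm(
  steps=[
    [0, 0, 0, 0.1, 0, 0, 0],
    [0, 0, 0, 0, 0, 0, 0],
    [0, 0, 0, 0, 0, 0, 0],
  ],
)

```text
time_s: 10.87
tool_pos: [0.5719, -0.0964, 0.1172]
tool_rot: [-180.0, 0.0, -170.9]
force: [-0.5, -0.1, 3.2]
grip_width: 0.0137
```

```bash
python3 st.py .5717 -.0966 .1185 -170.9
```

```text
10.8667 [-15.5  16.5  26.1 103.1  -8.1  62.3 112.6] [ 0.5719 -0.0964  0.1172] [-1.8000e+02  3.0000e-02 -1.7093e+02] [-0.54 -0.08  3.18] [ 0.067  0.166 -0.007] 0.013707702451861134
(array([ 0.03, -0.01, -0.13]), array([-0.   ,  0.001, -0.001]))
```

Emit:
move_arm(
  steps=[
    [0, 0, 0, 0.15, 0, 0, 0],
    [0, 0, 0, 0.15, 0, 0, 0],
    [0, 0, 0, 0, 0, 0, 0],
    [0, 0, 0, 0, 0, 0, 0],
  ],
)

```text
time_s: 11.2
tool_pos: [0.5719, -0.0964, 0.1142]
tool_rot: [-180.0, 0.0, -170.9]
force: [-1.5, -0.3, 4.3]
grip_width: 0.0133
```

```bash
python3 st.py .5717 -.0966 .1185 -170.9
```

```text
11.2 [-15.4  16.7  26.1 103.2  -8.2  61.9 112.7] [ 0.5719 -0.0964  0.1142] [-1.8000e+02  2.0000e-02 -1.7093e+02] [-1.5  -0.35  4.33] [0.071 0.209 0.037] 0.013281235282654309
(array([ 0.02, -0.01, -0.43]), array([-0.   ,  0.   , -0.001]))
```

Emit:
move_arm(
  steps=[
    [0, 0.03, 0, 0.15, 0, 0, 0],
    [0, 0, 0, 0.15, 0, 0, 0],
    [0, 0, 0, 0.15, 0, 0, 0],
    [0, 0, 0, 0, 0, 0, 0],
    [0, 0, 0, 0, 0, 0, 0],
  ],
)

```text
time_s: 11.62
tool_pos: [0.5719, -0.0964, 0.1098]
tool_rot: [-180.0, 0.1, -170.9]
force: [0.1, -0.0, 5.8]
grip_width: 0.0138
```

Emit:
move_arm(
  steps=[
    [0, 0, 0, 0.15, 0, 0, 0],
    [0, 0, 0, 0.15, 0, 0, 0],
    [0, 0, 0, 0.15, 0, 0, 0],
    [0, 0, 0, 0, 0, 0, 0],
    [0, 0, 0, 0, 0, 0, 0],
  ],
)

```text
time_s: 12.03
tool_pos: [0.5719, -0.0965, 0.1056]
tool_rot: [-180.0, 0.1, -170.9]
force: [-0.7, -0.2, 7.2]
grip_width: 0.0141
```

```bash
python3 st.py .5717 -.0966 .0995 -170.9
```

```text
12.0333 [-15.3  17.2  26.  103.7  -8.5  61.  112.9] [ 0.5719 -0.0965  0.1056] [-1.8000e+02  6.0000e-02 -1.7094e+02] [-0.73 -0.21  7.19] [ 0.149  0.311 -0.   ] 0.014086537644394624
(array([ 0.02, -0.01,  0.61]), array([-0.   ,  0.001, -0.001]))
```

Emit:
move_arm(
  steps=[
    [0, 0.02, 0, 0.15, 0, 0, 0],
    [0, 0, 0, 0.15, 0, 0, 0],
    [0, 0, 0, 0.15, 0, 0, 0],
    [0, 0, 0, 0.15, 0, 0, 0],
    [0, 0, 0, 0.06, 0, 0, 0],
  ],
)

```text
time_s: 12.45
tool_pos: [0.5719, -0.0965, 0.0993]
tool_rot: [-180.0, 0.1, -170.9]
force: [-1.9, 0.9, 9.7]
grip_width: 0.0134
```

Emit:
move_arm(
  steps=[
    [0, 0, 0, 0, 0, 0, 0],
    [0, 0, 0, 0, 0, 0, 0],
    [0, 0, 0, 0, 0, 0, 0],
  ],
)

```text
time_s: 12.7
tool_pos: [0.5719, -0.0965, 0.0995]
tool_rot: [180.0, 0.1, -170.9]
force: [-1.7, 0.1, 9.7]
grip_width: 0.0134
```

```bash
python3 st.py .5717 -.0966 .0993 -170.9; python3 - <<'E'
from cell import env,viewer
from h import *
c=viewer.read_camera("wrist");crop(c,190,150,130,100,6,"pics/w9.png")
E
```

```text
12.7 [-15.2  17.6  25.9 104.   -8.8  60.3 113.1] [ 0.5719 -0.0965  0.0995] [ 1.8000e+02  9.0000e-02 -1.7093e+02] [-1.74  0.11  9.73] [0.211 0.365 0.037] 0.013410460110451257
(array([ 0.03, -0.01,  0.02]), array([ 0.   ,  0.002, -0.001]))
```

View pics/w9.png

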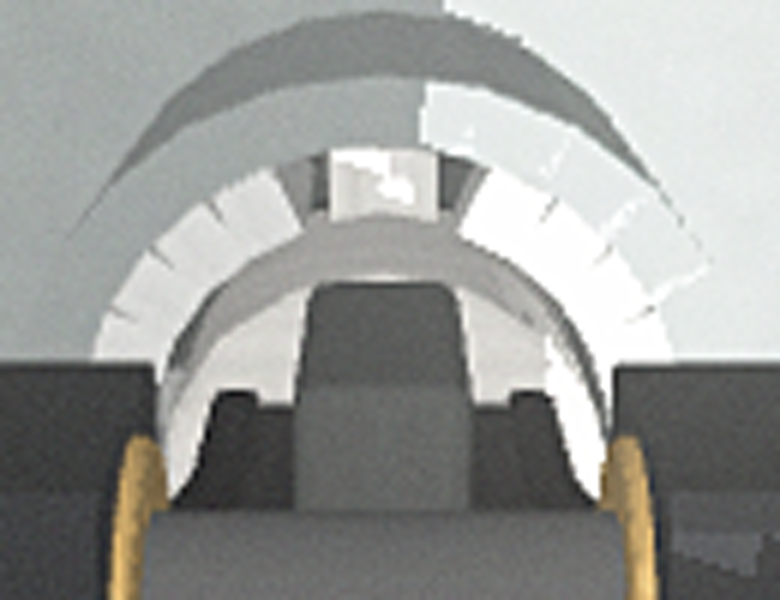

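Depth agrees two ways: 11.1 N gives 36 mm, and kinematics also gives 36 mm. Turning clockwise.

Emit:
move_arm(
  steps=[
    [0, 0.02, 0, 0, 0, 0, 0.05],
    [0, 0, 0, 0, 0, 0, 0.06],
    [0, 0, 0, 0, 0, 0, 0.06],
    [0, 0, 0, 0, 0, 0, 0.06],
    [0, 0, 0, 0, 0, 0, 0],
  ],
)

```text
time_s: 13.17
tool_pos: [0.5722, -0.0968, 0.0997]
tool_rot: [180.0, 0.2, 175.7]
force: [-0.5, -0.4, 9.5]
grip_width: 0.0136
```

```bash
python3 st.py .5717 -.0966 .0993 -170.9
```

```text
13.1667 [-16.9  17.8  28.  104.1  -9.5  60.3 100.4] [ 0.5722 -0.0968  0.0997] [1.8000e+02 1.5000e-01 1.7574e+02] [-0.45 -0.37  9.47] [ 0.104  0.264 -0.075] 0.01356825188233149
(array([0.05, 0.01, 0.04]), array([-0.   ,  0.003, -0.233]))
```

Emit:
move_arm(
  steps=[
    [0, 0.02, 0, 0, 0, 0, 0.06],
    [0, 0, 0, 0, 0, 0, 0.06],
    [0, 0, 0, 0, 0, 0, 0.06],
    [0, 0, 0, 0, 0, 0, 0.06],
    [0, 0, 0, 0, 0, 0, 0],
  ],
)

```text
time_s: 13.58
tool_pos: [0.5721, -0.0969, 0.0997]
tool_rot: [180.0, 0.2, 162.0]
force: [-0.1, -1.0, 8.9]
grip_width: 0.0139
```

```bash
python3 st.py .5717 -.0966 .0993 175.7
```

```text
13.5833 [-18.8  18.   30.2 104.2 -10.3  60.3  87.3] [ 0.5721 -0.0969  0.0997] [1.7997e+02 1.6000e-01 1.6199e+02] [-0.12 -1.01  8.88] [ 0.045  0.15  -0.087] 0.01392143247752012
(array([0.05, 0.01, 0.04]), array([ 0.   ,  0.003, -0.239]))
```

Emit:
move_arm(
  steps=[
    [0, 0, 0, 0, 0, 0, 0.06],
    [0, 0, 0, 0, 0, 0, 0.06],
    [0, 0, 0, 0, 0, 0, 0.06],
    [0, 0, 0, 0, 0, 0, 0.06],
    [0, 0, 0, 0, 0, 0, 0],
  ],
)

```text
time_s: 14.0
tool_pos: [0.5721, -0.0969, 0.0997]
tool_rot: [179.9, 0.2, 148.2]
force: [-0.8, 0.1, 9.0]
grip_width: 0.0141
```

```bash
python3 st.py .5717 -.0966 .0993 175.7
```

```text
14.0 [-20.6  18.4  32.4 104.2 -11.2  60.4  74.3] [ 0.5721 -0.0969  0.0997] [1.7993e+02 1.5000e-01 1.4824e+02] [-0.78  0.08  9.  ] [-0.009  0.102 -0.117] 0.014058241591781585
(array([0.05, 0.  , 0.04]), array([ 0.001,  0.003, -0.479]))
```

Emit:
move_arm(
  steps=[
    [0, 0, 0, 0, 0, 0, 0.03],
    [0, 0, 0, 0, 0, 0, 0.03],
    [0, 0, 0, 0, 0, 0, 0.03],
    [0, 0, 0, 0, 0, 0, 0],
  ],
)

```text
time_s: 14.33
tool_pos: [0.5721, -0.0969, 0.0997]
tool_rot: [179.9, 0.2, 143.2]
force: [-0.3, -0.0, 9.8]
grip_width: 0.0135
```

```bash
python3 st.py .5717 -.0966 .0993 148.2
```

```text
14.3333 [-21.3  18.5  33.3 104.2 -11.5  60.5  69.5] [ 0.5721 -0.0969  0.0997] [1.7992e+02 1.5000e-01 1.4316e+02] [-0.3  -0.01  9.8 ] [ 0.006  0.112 -0.024] 0.013549480693334729
(array([0.06, 0.  , 0.04]), array([ 0.001,  0.003, -0.088]))
```

Emit:
move_arm(
  steps=[
    [0, 0, 0, 0, 0, 0, 0.03],
    [0, 0, 0, 0, 0, 0, 0.03],
    [0, 0, 0, 0, 0, 0, 0],
  ],
)

```text
time_s: 14.58
tool_pos: [0.5721, -0.0969, 0.0997]
tool_rot: [179.9, 0.1, 139.7]
force: [0.0, 0.3, 8.5]
grip_width: 0.0138
```

```bash
python3 st.py .5717 -.0966 .0993 148.2
```

```text
14.5833 [-21.8  18.6  33.8 104.3 -11.8  60.5  66.2] [ 0.5721 -0.0969  0.0997] [1.7991e+02 1.4000e-01 1.3972e+02] [0.04 0.26 8.52] [-0.103  0.087 -0.001] 0.013795376740076757
(array([ 0.05, -0.01,  0.04]), array([ 0.001,  0.003, -0.148]))
```

Emit:
move_arm(
  steps=[
    [0, 0, 0, 0, 0, 0, 0.025],
    [0, 0, 0, 0, 0, 0, 0.025],
    [0, 0, 0, 0, 0, 0, 0],
  ],
)

```text
time_s: 14.83
tool_pos: [0.5721, -0.0969, 0.0997]
tool_rot: [179.9, 0.1, 136.9]
force: [0.2, -0.1, 8.8]
grip_width: 0.0138
```

```bash
python3 st.py
```

```text
14.8333 [-22.2  18.7  34.3 104.3 -12.   60.5  63.5] [ 0.5721 -0.0969  0.0997] [1.7990e+02 1.4000e-01 1.3687e+02] [ 0.19 -0.05  8.83] [-0.025  0.059  0.034] 0.013811564691863102
```

Emit:
move_arm(
  steps=[
    [0, 0, 0, 0, 0, 0, 0.025],
    [0, 0, 0, 0, 0, 0, 0.025],
    [0, 0, 0, 0, 0, 0, 0],
  ],
)

```text
time_s: 15.08
tool_pos: [0.5721, -0.0969, 0.0997]
tool_rot: [179.9, 0.1, 134.0]
force: [0.6, -0.1, 9.1]
grip_width: 0.0136
```

```bash
python3 st.py
```

```text
15.0833 [-22.6  18.7  34.8 104.3 -12.2  60.5  60.8] [ 0.5721 -0.0969  0.0997] [1.7989e+02 1.3000e-01 1.3401e+02] [ 0.57 -0.13  9.09] [-0.081  0.094  0.003] 0.01360709579365581
```

Emit:
move_arm(
  steps=[
    [0, 0, 0, 0, 0, 0, 0.025],
    [0, 0, 0, 0, 0, 0, 0.025],
    [0, 0, 0, 0, 0, 0, 0],
  ],
)

```text
time_s: 15.33
tool_pos: [0.572, -0.097, 0.0997]
tool_rot: [179.9, 0.1, 131.2]
force: [-0.5, 0.1, 9.8]
grip_width: 0.0138
```

```bash
python3 st.py; python3 - <<'E'
from cell import env,viewer
from h import *
c=viewer.read_camera("wrist");crop(c,190,150,130,100,6,"pics/w10.png")
E
```

```text
15.3333 [-22.9  18.8  35.3 104.3 -12.4  60.6  58.1] [ 0.572  -0.097   0.0997] [1.7991e+02 1.2000e-01 1.3115e+02] [-0.48  0.11  9.85] [-0.136  0.15   0.094] 0.013823533304950078
```

View pics/w10.png

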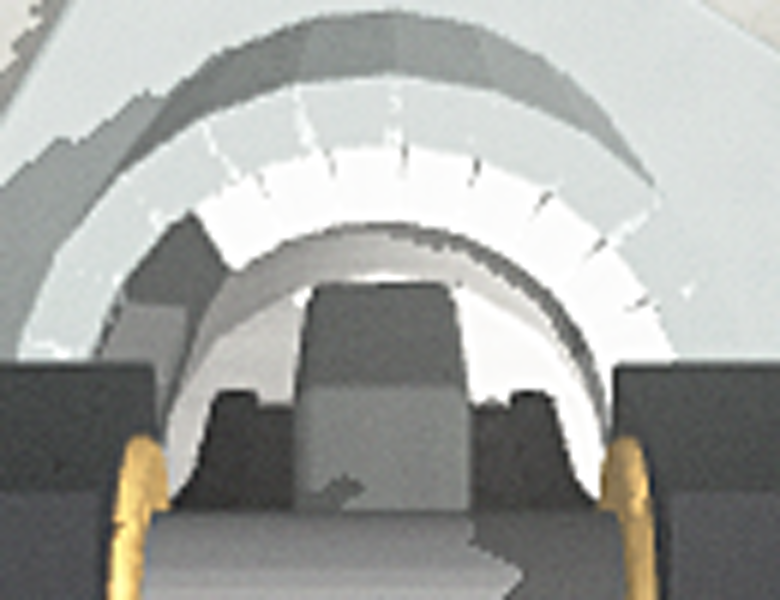

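The lug is now hidden under the collar, the slot is empty at the left (around (160,300)), and the bar is still square in the jaws. I'll turn on towards the stop.

Emit:
move_arm(
  steps=[
    [0, 0, 0, 0, 0, 0, 0.02],
    [0, 0, 0, 0, 0, 0, 0.02],
    [0, 0, 0, 0, 0, 0, 0],
  ],
)

```text
time_s: 15.63
tool_pos: [0.5719, -0.097, 0.0997]
tool_rot: [179.9, 0.1, 129.0]
force: [-0.7, 0.6, 9.8]
grip_width: 0.0143
```

```bash
python3 st.py
```

```text
15.6333 [-23.3  18.9  35.7 104.3 -12.5  60.6  56.1] [ 0.5719 -0.097   0.0997] [1.7993e+02 1.3000e-01 1.2897e+02] [-0.66  0.6   9.83] [-0.169  0.195  0.598] 0.014278730641245232
```

Emit:
move_arm(
  steps=[
    [0, 0, 0, 0, 0, 0, 0.02],
    [0, 0, 0, 0, 0, 0, 0.02],
    [0, 0, 0, 0, 0, 0, 0],
  ],
)

```text
time_s: 15.88
tool_pos: [0.572, -0.097, 0.0997]
tool_rot: [179.9, 0.1, 126.7]
force: [-1.1, -0.3, 9.2]
grip_width: 0.0141
```

```bash
python3 st.py
```

```text
15.8833 [-23.6  19.   36.1 104.3 -12.6  60.6  53.9] [ 0.572  -0.097   0.0997] [1.7994e+02 1.4000e-01 1.2675e+02] [-1.15 -0.31  9.21] [-0.245  0.22   0.957] 0.01410158701762056
```

The torque has risen to 0.96 N m, so this is the stop, first met at about 58–59°. I'll ease off the twist.

Emit:
move_arm(
  steps=[
    [0, 0, 0, 0, 0, 0, -0.03],
    [0, 0, 0, 0, 0, 0, 0],
    [0, 0, 0, 0, 0, 0, 0],
  ],
)

```text
time_s: 16.13
tool_pos: [0.572, -0.097, 0.0997]
tool_rot: [179.9, 0.1, 128.5]
force: [-1.2, -1.1, 9.7]
grip_width: 0.014
```

```bash
python3 st.py;  python3 - <<'E'
from cell import env,viewer
from h import *
c=viewer.read_camera("wrist");crop(c,190,150,130,100,6,"pics/w11.png")
E
```

```text
16.1333 [-23.3  18.9  35.8 104.3 -12.5  60.6  55.6] [ 0.572  -0.097   0.0997] [1.7993e+02 1.4000e-01 1.2846e+02] [-1.17 -1.15  9.72] [-0.175  0.24   0.689] 0.014029705768554642
```

View pics/w11.png

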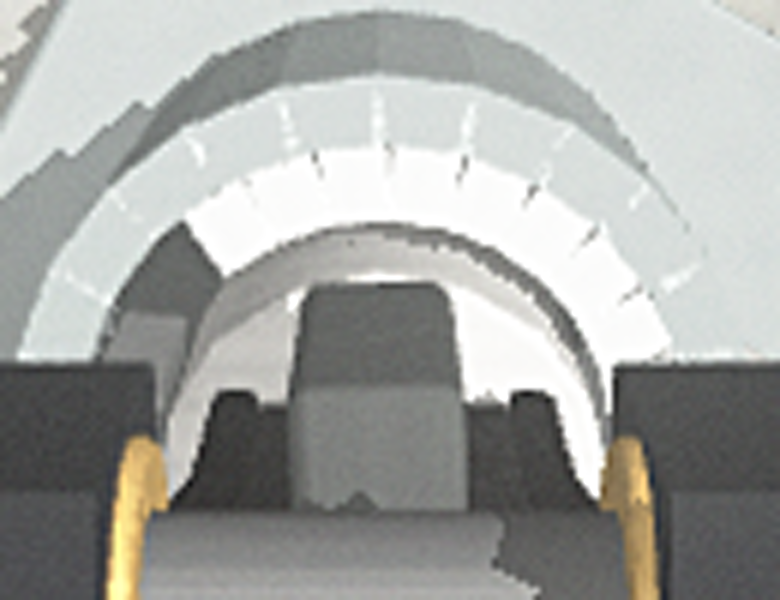

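Emit:
move_arm(
  steps=[
    [0, 0, 0, 0, 0, 0, -0.025],
    [0, 0, 0, 0, 0, 0, -0.02],
    [0, 0, 0, 0, 0, 0, 0],
  ],
)

```text
time_s: 16.43
tool_pos: [0.5719, -0.097, 0.0997]
tool_rot: [179.9, 0.1, 131.0]
force: [-0.9, -0.6, 10.3]
grip_width: 0.0133
```

```bash
python3 st.py
```

```text
16.4333 [-23.   18.8  35.3 104.3 -12.4  60.6  58. ] [ 0.5719 -0.097   0.0997] [1.7991e+02 1.2000e-01 1.3097e+02] [-0.92 -0.56 10.25] [-0.131  0.204  0.095] 0.01331689843902186
```

Emit:
move_arm(
  steps=[
    [0, 0, 0, -0.15, 0, 0, 0],
    [0, 0, 0, -0.15, 0, 0, 0],
    [0, 0, 0, 0, 0, 0, 0],
    [0, 0, 0, 0, 0, 0, 0],
  ],
)

```text
time_s: 16.77
tool_pos: [0.5719, -0.097, 0.1024]
tool_rot: [179.9, 0.1, 130.9]
force: [0.1, 0.4, 7.9]
grip_width: 0.0137
```

```bash
python3 st.py
```

```text
16.7667 [-23.   18.6  35.4 104.2 -12.2  60.9  57.8] [ 0.5719 -0.097   0.1024] [1.7992e+02 1.2000e-01 1.3093e+02] [0.1  0.38 7.91] [-0.132  0.049  0.105] 0.013744921068296095
```

Emit:
move_arm(
  steps=[
    [0, 0, 0, -0.1, 0, 0, 0],
    [0, 0, 0, -0.1, 0, 0, 0],
    [0, 0, 0, 0, 0, 0, 0],
    [0, 0, 0, 0, 0, 0, 0],
  ],
)

```text
time_s: 17.1
tool_pos: [0.5718, -0.097, 0.1041]
tool_rot: [179.9, 0.1, 130.9]
force: [1.3, -0.8, 5.9]
grip_width: 0.0138
```

```bash
python3 st.py
```

```text
17.1 [-23.1  18.5  35.4 104.1 -12.1  61.1  57.7] [ 0.5718 -0.097   0.1041] [1.7992e+02 1.2000e-01 1.3092e+02] [ 1.3  -0.82  5.93] [-0.209 -0.223  0.166] 0.013798389339800925
```

Emit:
move_arm(
  steps=[
    [0, 0, 0, -0.1, 0, 0, 0],
    [0, 0, 0, 0, 0, 0, 0],
    [0, 0, 0, 0, 0, 0, 0],
  ],
)

```text
time_s: 17.35
tool_pos: [0.5718, -0.0969, 0.1051]
tool_rot: [179.9, 0.1, 130.9]
force: [1.3, -0.6, 5.5]
grip_width: 0.0138
```

```bash
python3 st.py
```

```text
17.35 [-23.1  18.4  35.4 104.1 -12.1  61.2  57.7] [ 0.5718 -0.0969  0.1051] [1.7992e+02 1.1000e-01 1.3092e+02] [ 1.26 -0.59  5.53] [-0.229 -0.437  0.098] 0.013832901516261294
```

Emit:
move_arm(
  steps=[
    [0, 0, 0, -0.1, 0, 0, -0.005],
    [0, 0, 0, 0, 0, 0, 0],
    [0, 0, 0, 0, 0, 0, 0],
  ],
)

```text
time_s: 17.6
tool_pos: [0.5718, -0.0969, 0.1061]
tool_rot: [179.9, 0.1, 131.2]
force: [1.5, -0.2, 4.9]
grip_width: 0.0136
```

```bash
python3 st.py
```

```text
17.6 [-23.1  18.4  35.4 104.  -12.   61.3  57.9] [ 0.5718 -0.0969  0.1061] [1.7992e+02 1.1000e-01 1.3119e+02] [ 1.52 -0.19  4.88] [-0.321 -0.549 -0.003] 0.013622228742308997
```

```bash
python3 - <<'E'
from cell import env,viewer
from h import *
c=viewer.read_camera("wrist");crop(c,190,150,130,100,6,"pics/w12.png")
c=viewer.read_camera("scene");crop(c,190,130,100,100,6,"pics/s12.png")
E
```

```text
(no output)
```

View pics/w12.png

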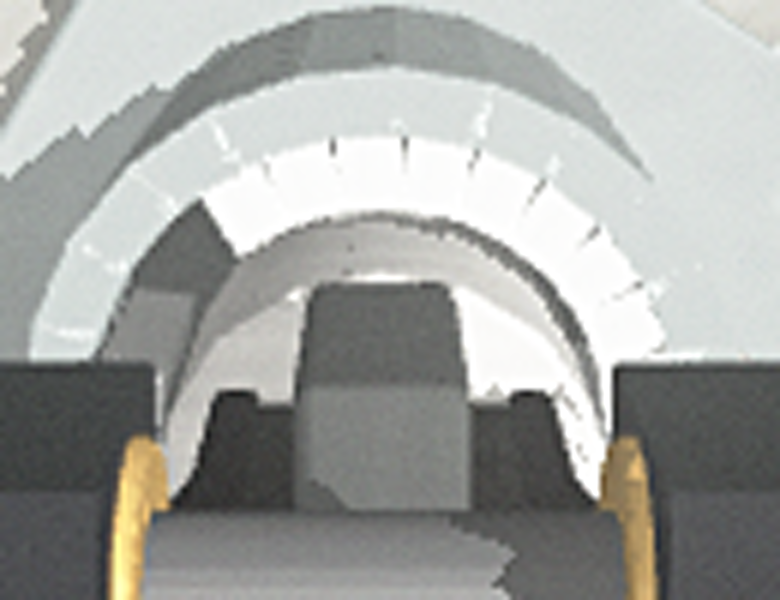

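View pics/s12.png

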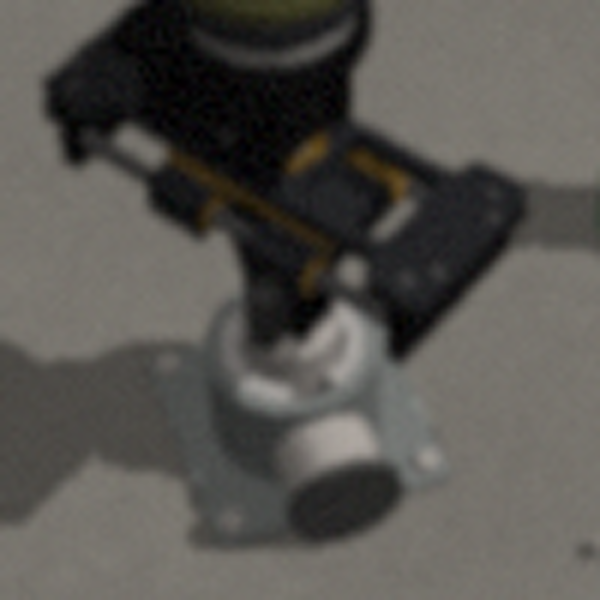

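Emit:
move_arm(
  steps=[
    [0, 0, 0, -0.1, 0, 0, 0],
    [0, 0, 0, 0, 0, 0, 0],
    [0, 0, 0, 0, 0, 0, 0],
  ],
)

```text
time_s: 17.95
tool_pos: [0.5717, -0.0969, 0.1071]
tool_rot: [179.9, 0.1, 131.2]
force: [3.0, -1.0, 5.2]
grip_width: 0.0139
```

```bash
python3 st.py
```

```text
17.95 [-23.1  18.3  35.4 104.  -12.   61.4  57.9] [ 0.5717 -0.0969  0.1071] [1.7992e+02 1.1000e-01 1.3119e+02] [ 3.02 -1.04  5.15] [-0.389 -0.685  0.025] 0.013894117612065108
```

It is in the notches: the underside is at about 43.6 mm, above the 39 mm turning band. Releasing so the spring seats it.

Emit:
move_arm(
  steps=[
    [3, 0, 0, 0, 0, 0, 0],
    [5, 0, 0, 0, 0, 0, 0],
    [7, 0, 0, 0, 0, 0, 0],
    [7, 0, 0, 0, 0, 0, 0],
    [7, 0, 0, 0, 0, 0, 0],
  ],
)

```text
time_s: 18.37
tool_pos: [0.5694, -0.0968, 0.1061]
tool_rot: [-179.9, -0.1, 131.2]
force: [-2.8, -2.1, 3.4]
grip_width: 0.0392
```

Emit:
move_arm(
  steps=[
    [7, 0, 0, 0, 0, 0, 0],
    [7, 0, 0, 0, 0, 0, 0],
    [7, 0, 0, 0, 0, 0, 0],
    [7, 0, 0, 0, 0, 0, 0],
    [7, 0, 0, 0, 0, 0, 0],
  ],
)

```text
time_s: 18.78
tool_pos: [0.5704, -0.0959, 0.1058]
tool_rot: [-180.0, -0.1, 131.2]
force: [-0.1, -0.1, 0.9]
grip_width: 0.0681
```

```bash
python3 st.py; python3 - <<'E'
from cell import env,viewer
from h import *
c=viewer.read_camera("wrist");cv2.imwrite("pics/w13.png",c["img"][:,:,::-1])
E
```

```text
18.7833 [-23.2  18.3  35.4 104.1 -12.   61.4  57.9] [ 0.5704 -0.0959  0.1058] [-1.7997e+02 -7.0000e-02  1.3123e+02] [-0.14 -0.13  0.93] [-0.068  0.011 -0.004] 0.06812710121297758
```

View pics/w13.png

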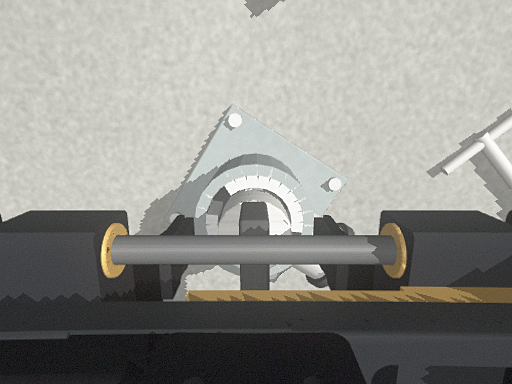

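Released. Straight up, then back off for a check view.

Emit:
move_arm(
  steps=[
    [7, 0, 0, -1, 0, 0, 0],
    [7, 0, 0, -2, 0, 0, 0],
    [7, 0, 0, -2.5, 0, 0, 0],
    [7, 0, 0, -2.5, 0, 0, 0],
    [7, 0, 0, -2, 0, 0, 0],
  ],
)

```text
time_s: 19.25
tool_pos: [0.5713, -0.0967, 0.2091]
tool_rot: [179.9, 0.1, 131.2]
force: [1.4, -0.6, 0.0]
grip_width: 0.0702
```

Emit:
move_arm(
  steps=[
    [7, -2.5, 0, 0, 0, 0, 0],
    [7, -2.5, 0, 0, 0, 0, 0],
    [7, -1, 0, 0, 0, 0, 0],
    [7, 0, 0, 0, 0, 0, 0],
    [7, 0, 0, 0, 0, 0, 0],
  ],
)

```text
time_s: 19.67
tool_pos: [0.6099, -0.1418, 0.2062]
tool_rot: [-180.0, -0.1, 131.1]
force: [0.0, 0.5, 0.2]
grip_width: 0.0699
```

Emit:
move_arm(
  steps=[
    [7, 0, 0, 0, 0, 0, 0],
    [7, 0, 0, 0, 0, 0, 0],
    [7, 0, 0, 0, 0, 0, 0],
  ],
)

```text
time_s: 19.92
tool_pos: [0.61, -0.1406, 0.2064]
tool_rot: [180.0, -0.1, 131.3]
force: [0.7, 0.5, -0.6]
grip_width: 0.0704
```

```bash
python3 st.py; python3 - <<'E'
from cell import env,viewer
from h import *
c=viewer.read_camera("wrist");cv2.imwrite("pics/w14.png",c["img"][:,:,::-1]);crop(c,190,80,130,110,6,"pics/w14c.png")
c=viewer.read_camera("scene");crop(c,190,130,100,100,6,"pics/s14.png")
E
```

```text
19.9167 [-19.6  19.2  37.6  91.2 -12.1  73.8  61.1] [ 0.61   -0.1406  0.2064] [ 1.7998e+02 -6.0000e-02  1.3126e+02] [ 0.71  0.48 -0.61] [-0.038  0.029  0.045] 0.07035799910398338
```

View pics/w14.png

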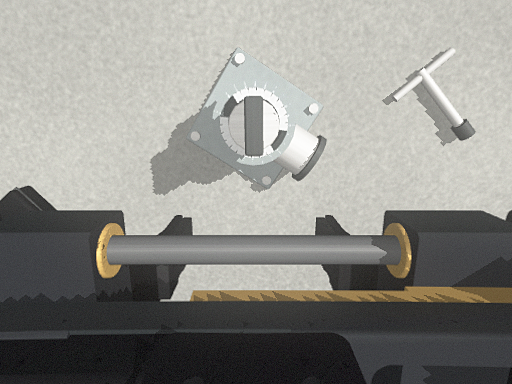

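View pics/w14c.png

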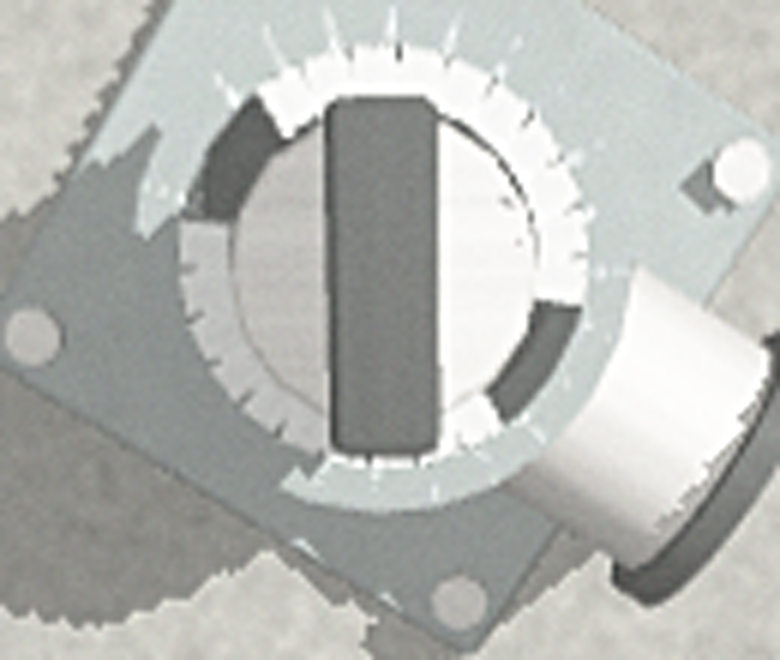

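View pics/s14.png

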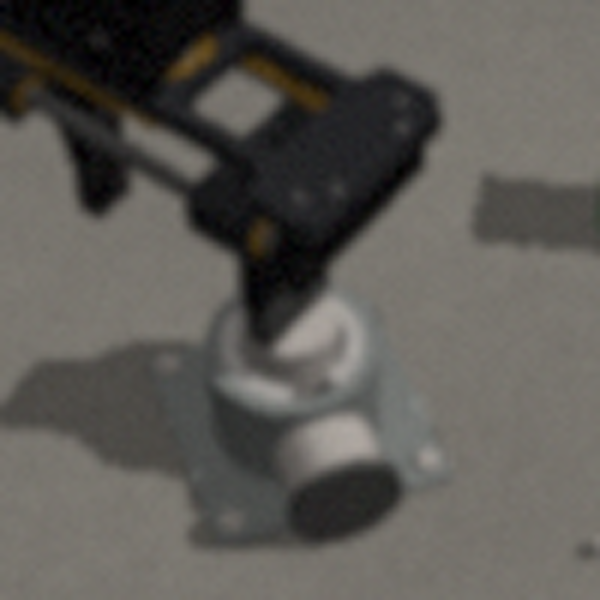

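Emit:
move_arm(
  steps=[
    [7, 2.7, 2.3, -1, 0, 0, 0],
    [7, 2.7, 2.3, -1, 0, 0, 0],
    [7, 2.7, 2.3, -1, 0, 0, 0],
    [7, 2.7, 2.3, 0, 0, 0, 0],
    [7, 2.7, 2.3, 0, 0, 0, 0],
  ],
)

```text
time_s: 20.43
tool_pos: [0.608, 0.0375, 0.2376]
tool_rot: [179.9, 0.0, 131.2]
force: [0.8, 0.4, -0.4]
grip_width: 0.0696
```

Emit:
move_arm(
  steps=[
    [7, 2.7, 2.3, 0, 0, 0, 0],
    [7, 2.7, 2.3, 0, 0, 0, 0],
    [7, 2.7, 2.3, 0, 0, 0, 0],
    [7, 2.7, 2.3, 0, 0, 0, 0],
    [7, 0, 0, 0, 0, 0, 0],
  ],
)

```text
time_s: 20.85
tool_pos: [0.6039, 0.1889, 0.2358]
tool_rot: [179.9, -0.3, 131.9]
force: [-0.6, 2.1, -0.0]
grip_width: 0.0703
```

```bash
python3 st.py; python3 - <<'E'
from cell import env,viewer
from h import *
c=viewer.read_camera("scene");crop(c,205,160,70,70,9,"pics/s15.png")
c=viewer.read_camera("top");cv2.imwrite("pics/t15f.png",c["img"][:,:,::-1]);crop(c,250,155,75,75,9,"pics/t15.png")
E
```

```text
20.85 [-42.8  17.7  29.   87.8  -9.   76.8  29. ] [0.6039 0.1889 0.2358] [179.85  -0.29 131.94] [-0.6   2.08 -0.05] [0.076 0.056 0.054] 0.07025912664408655
```

View pics/s15.png

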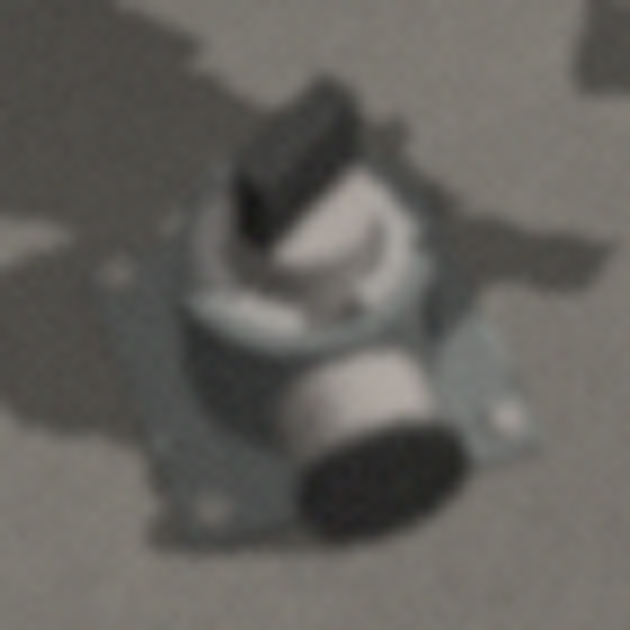

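View pics/t15.png

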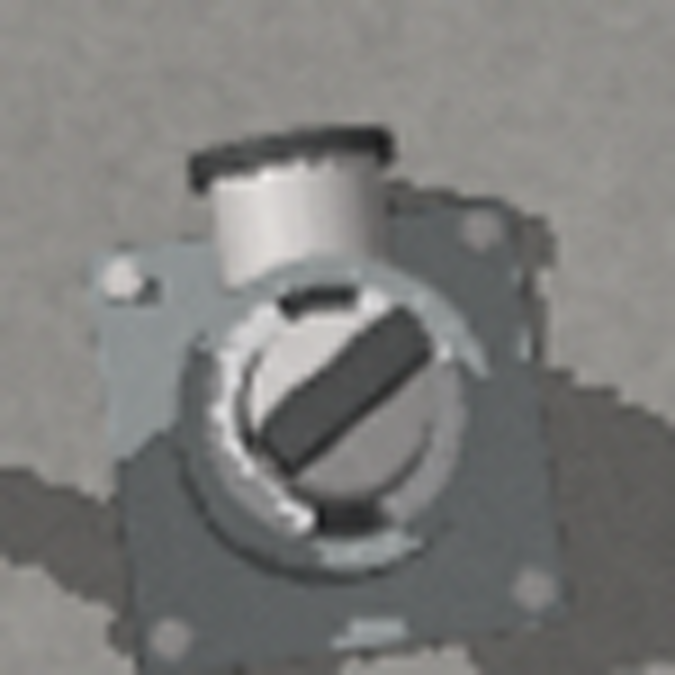

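View pics/t15f.png

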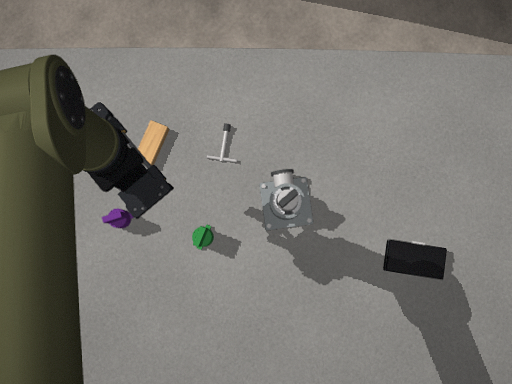

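Emit:
move_arm(
  steps=[
    [7, -3.1, -2.1, 0, 0, 0, 0],
    [7, -3.1, -2.1, 0, 0, 0, 0],
    [7, -3.1, -2.1, 0, 0, 0, 0],
    [7, -3.1, -2.1, 0, 0, 0, 0],
    [7, -3.1, -2.1, 0, 0, 0, 0],
  ],
)

```text
time_s: 21.37
tool_pos: [0.6287, -0.0124, 0.237]
tool_rot: [180.0, 0.0, 131.0]
force: [1.3, -0.4, 0.7]
grip_width: 0.0698
```

Emit:
move_arm(
  steps=[
    [7, -3.1, -2.1, 0, 0, 0, 0],
    [7, -3.1, -2.1, 0, 0, 0, 0],
    [7, -3.1, -2.1, 0, 0, 0, 0],
    [7, -3.1, -2.1, 0, 0, 0, 0],
    [7, -3.1, -2.1, 1, 0, 0, 0],
  ],
)

```text
time_s: 21.78
tool_pos: [0.6521, -0.1985, 0.229]
tool_rot: [179.9, 0.2, 131.0]
force: [1.0, -0.7, -0.8]
grip_width: 0.0701
```

Emit:
move_arm(
  steps=[
    [7, 0, 0, 0, 0, 0, 0],
    [7, 0, 0, 0, 0, 0, 0],
    [7, 0, 0, 0, 0, 0, 0],
    [7, 0, 0, 0, 0, 0, 0],
    [7, 0, 0, 0, 0, 0, 0],
  ],
)

```text
time_s: 22.2
tool_pos: [0.6526, -0.1923, 0.2268]
tool_rot: [179.9, -0.0, 131.3]
force: [0.5, 0.5, 0.4]
grip_width: 0.0702
```

```bash
python3 st.py; python3 - <<'E'
from cell import env,viewer
from h import *
c=viewer.read_camera("wrist");cv2.imwrite("pics/w16.png",c["img"][:,:,::-1]);crop(c,190,0,130,110,6,"pics/w16c.png")
E
```

```text
22.2 [-12.9  25.7  37.5  81.2 -15.7  78.4  66.4] [ 0.6526 -0.1923  0.2268] [ 1.7994e+02 -1.0000e-02  1.3133e+02] [0.47 0.5  0.41] [-0.05   0.021 -0.06 ] 0.07016108772211511
```

View pics/w16.png

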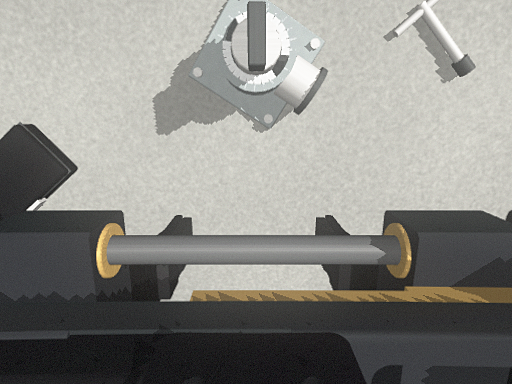

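View pics/w16c.png

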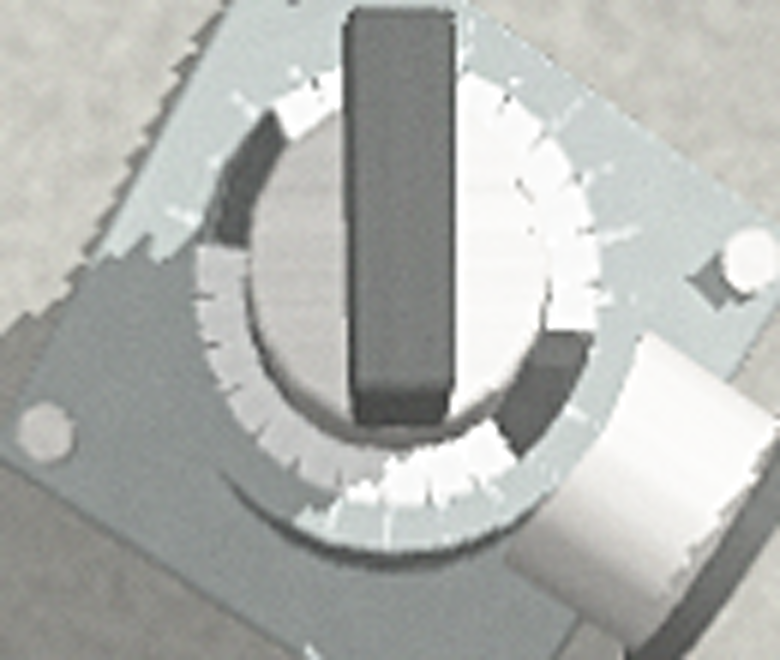

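```bash
python3 - <<'E'
from cell import env,viewer
from h import *
c=viewer.read_camera("wrist")
o1=dict(tool_pos=np.array([.6100,-.1406,.2064]),tool_rot=[179.98,-.06,131.26]);o2=dict(tool_pos=np.array([.6526,-.1923,.2268]),tool_rot=[179.94,-.01,131.33])
f=lambda L,off:(np.array(L,float)+.5)/6-.5+off
ends1=f([(382,97),(384,457)],[190,80]);ends2=f([(403,9),(401,386)],[190,0])
# mouth slot outer corners at rim (z 60): TL slot (two), BR slot (two)
sl1=f([(258,97),(190,218),(580,305),(507,422)],[190,80]);sl2=f([(277,112),(208,243),(593,333),(515,456)],[190,0])
def tri(a,b):
    P=[]
    n1=cv2.undistortPoints(a.reshape(-1,1,2),K(c),D(c))[:,0];n2=cv2.undistortPoints(b.reshape(-1,1,2),K(c),D(c))[:,0]
    X=cv2.triangulatePoints(ext(c,o1)[:3],ext(c,o2)[:3],n1.T,n2.T);return (X[:3]/X[3]).T
b=tri(ends1,ends2);s=tri(sl1,sl2)
print(b,b.mean(0),np.linalg.norm(b[0]-b[1]));print(s,s.mean(0))
d=b[0]-b[1];print("bar ang",np.degrees(np.arctan2(d[1],d[0])))
for z in (.108,.114):
  for e,oo in((ends1,o1),(ends2,o2)): W=onplane(c,e,z,oo);print(z,W.mean(0),np.linalg.norm(W[0]-W[1]))
print(onplane(c,sl1,.06,o1).mean(0),onplane(c,sl2,.06,o2).mean(0))
E
```

```text
[[ 0.55805312 -0.08164188  0.11085394]
 [ 0.58658965 -0.11398937  0.11486102]] [ 0.57232138 -0.09781563  0.11285748] 0.043321469949858846
[[ 0.54233991 -0.09148608  0.05917548]
 [ 0.54570436 -0.11166991  0.05747956]
 [ 0.5986195  -0.08222597  0.05913799]
 [ 0.60187086 -0.10296605  0.05951756]] [ 0.57213366 -0.097087    0.05882765]
bar ang 131.41830666957767
0.108 [ 0.57251276 -0.09813125  0.108     ] 0.04420656413356135
0.108 [ 0.57177122 -0.0970108   0.108     ] 0.043011262098606756
0.114 [ 0.57236626 -0.09796944  0.114     ] 0.043072945151847675
0.114 [ 0.57265405 -0.09810872  0.114     ] 0.041996520935610175
[ 0.57214097 -0.09705774  0.06      ] [ 0.57233863 -0.09723598  0.06      ]
```

```bash
python3 - <<'E'
from h import *
im=cv2.imread("pics/w14.png")[80:190,190:320];cv2.imwrite("pics/w14d.png",cv2.resize(im[5:85,25:105],None,fx=9,fy=9,interpolation=cv2.INTER_CUBIC)[:600,:])
im=cv2.imread("pics/w16.png");cv2.imwrite("pics/w16d.png",cv2.resize(im[0:66,222:302],None,fx=9,fy=9,interpolation=cv2.INTER_CUBIC))
E
```

```text
(no output)
```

View pics/w14d.png

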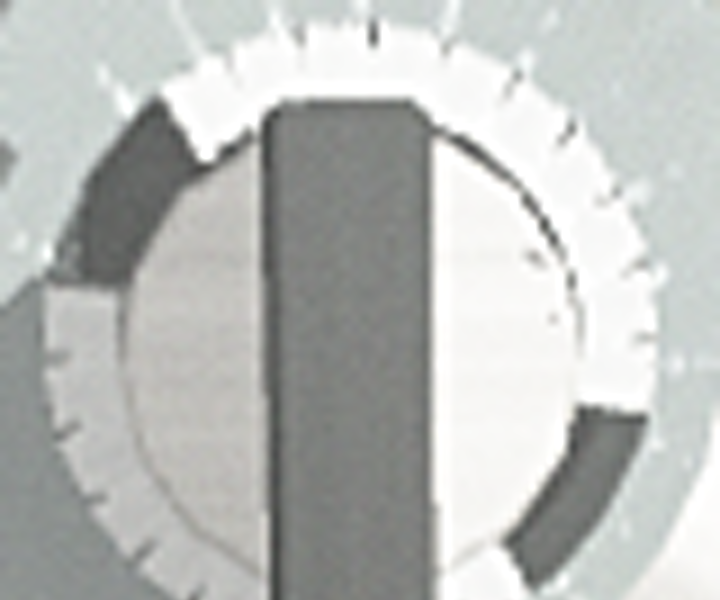

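View pics/w16d.png

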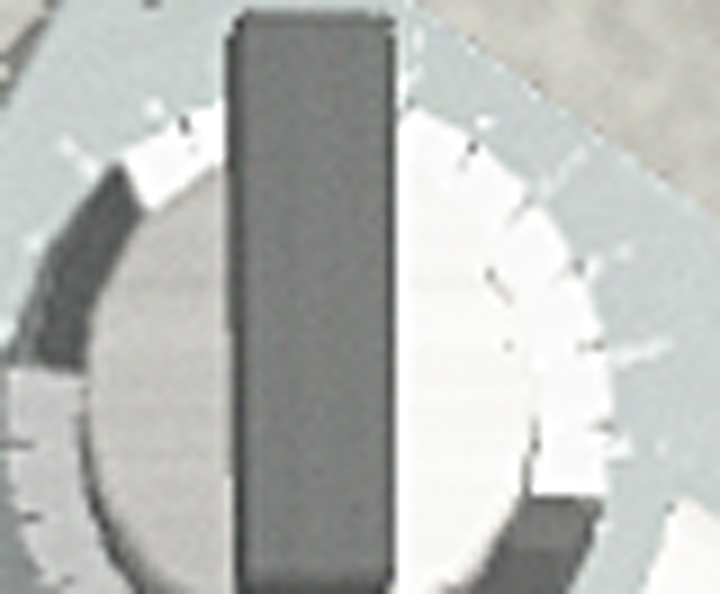

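```bash
python3 - <<'E'
from cell import viewer
from h import *
c=viewer.read_camera("wrist")
o1=dict(tool_pos=np.array([.6100,-.1406,.2064]),tool_rot=[179.98,-.06,131.26])
g=lambda L:(np.array(L,float)+.5)/9-.5+[215,85]
pts=g([(122,345),(583,330),(430,130),(255,135),(455,560),(250,572),(520,185),(200,533),(132,270),(500,545)])
W=onplane(c,pts,.081,o1)
from scipy.optimize import least_squares
r=least_squares(lambda q:np.hypot(W[:,0]-q[0],W[:,1]-q[1])-q[2],[.572,-.097,.022]);print(r.x,(r.fun*1e3).round(2))
B=onplane(c,(np.array([(382,97),(384,457)])+.5)/6-.5+[190,80],.114,o1);print(B.mean(0))
d=B.mean(0)[:2]-r.x[:2];t=T_tool(o1)[:2,:2].T@d;print("tool-frame shift",t,"tilt deg",np.degrees(t/.033))
E
```

```text
[ 0.57219214 -0.09741892  0.02174836] [-0.26 -0.09 -0.16  0.08 -0.64  0.33  0.16 -0.09  0.15  0.52]
[ 0.57236644 -0.09796916  0.114     ]
tool-frame shift [-0.00052857 -0.00023185] tilt deg [-0.91772645 -0.40253793]
```

The plug is level to about 1°, centred within 1 mm, turned 57.7°, and at the locked height. Handing in.

```bash
python3 - <<'E'
from cell import env,viewer,job
print(env.get_obs()["force"]); print(job.sign_off())
E
```

```text
[ 0.59781623 -0.56623243  0.20717018]
the job is handed in; nothing more can be done
None
```

I closed the port with the steel plug and handed the job in at about 22 s. `job.sign_off()` reports no verdict.

I gripped the plug by its bar, entered both lugs through the slots and pressed the underside to about 36 mm. The vertical force followed the seal's spring down (about 11 N at the bottom). I turned it clockwise until it met the stop at about 58°, eased the twist, let it rise into the notches, released and moved clear.

**Last checks, from two wrist views:**
- **Height:** the bar top is about 54 mm above the rim, which puts the underside at about 45 mm.
- **Position:** the plug is centred within about 1 mm and turned about 57.7° from the slots.
- **Bystanders:** the chuck key, offcut and bit case looked unmoved in the top view. The gripper is clear.

**What disagreed or went less well:**
- **Twist at the stop:** it reached about 0.96 N m before I backed off, well above the 0.2 N m you named as gentle. I estimate that as about 16 N per lug, below the 50 N limit.
- **Rise:** side loads built up to about 3 N sideways and 0.8 N m of tilting moment. They disappeared on release.
- **Tilt:** the raw heights of the two bar ends differed by 4 mm (about 5°). I took that as measurement noise, because comparing the body's circle with the bar centre gave a tilt of about 1°.

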